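# Put a stack of battery packs on charge

## Robot

A 6-joint arm with a two-finger parallel gripper is mounted at the origin on a cart in front of the work surface, level with it; the furniture and walls round the work are solid. World frame = base frame: x ahead of the robot, y to its left, z up, the work surface at z = 0. Lengths are in m, angles in rad, forces in N, time in s.
With the tool pointing down it reaches from about 0.3 to 0.85 m from the base axis. Payload 4.2 kg.
Tool frame: the origin (TCP) lies at the very end of the fingers, on their centre line; the grasp point (between the pads) lies 19 mm behind it (bot.hold_point_z is the distance from the TCP to the grasp point, in m); y points along the fingers, x is the direction in which the jaws open and shut, and the axes are right-handed (so a half turn about y gives the same grasp; the last joint's range is limited). The gripper opens to 91 mm and grips with 3 to 60 N. Pads are 32 mm wide; open, the fingers measure 118 mm over their backs; the gripper's body (76 mm by 178 mm) begins 60 mm behind the grasp point.
Start: joints at [-1.361, 0.32, 1.565, -0, 1.257, -0.02], TCP at [0.131, -0.56, 0.214] pointing down, gripper open.
Joint ranges: [-3.11, 3.11], [-0.84, 2.01], [0.21, 2.61], [-1.34, 4.49], [0.05, 2.63], [-2.56, 2.56]. Speed limits (rad/s): [2.57, 2.57, 3.14, 3.14, 3.14, 3.14].

## Interface

Orientations are given as a rotation vector (axis times angle).
In Python, from rig import monitor, imaging, workorder, bot gives the robot as it stands.
- The arm moves only by the tool jog_arm, never from a script. Its argument "rows" is a list of rows, each an object of numbers: "tx", "ty", "tz": the shift along the tool's x, y, z as a fraction of full scale; "spin": the turn about the tool's y as a fraction of full scale; "gripper": the gripper's target within -1 to 1 (fully open at 1, half-way at 0, shut at -1). A call has 1 to 5 rows; each row is the pose to reach, as a shift and turn from the pose commanded when the call began, along the tool's axes at that moment, turning the shorter way round; what a row does not reach only later rows make up. Full scale, the value 1, is 0.2 m for a shift and 180 degrees for a turn. A row lasts 1/12 s, in which the tool goes at most 41.7 mm and 7.16 degrees, less where a joint would pass 70% of its speed; a pose out of reach is approached as far as the arm can. A call with a number of a shift or a turn outside -1 to 1 is refused whole. A call with a gripper value outside its range is refused whole. The fingers move at their own pace and stop on an object; "newtons" is the grip in N (left out, the last holds). Time passes only in rows, so rows that repeat a pose let the fingers close. It gives the time, the measured TCP pose, the force and the opening at its end, in the units of the state.
- monitor.read_state(): the state, without advancing time (a new reading comes with each control period).
- imaging.read_camera(name): name is "scene" or "top" or "wrist"; returns a dict with "pixels" (420x560x3 uint8, red, green, blue), "z_map" (420x560 float32, m along the optical axis (not along the pixel's ray), 0 where there is no reading), "fx", "fy", "cx", "cy" (pixels), "extrinsics" (4x4, takes a point from world to camera coordinates). Camera axes: x right, y up, looking along -z (the intrinsics and any distortion apply to the point x, -y, -z); pixel columns grow to the right and rows downward; lengths in m; the calibration is good to about 2 mm. A picture is of the moment at which its call begins.
- workorder.hand_in(): hands the job in, once; it reports no verdict.
The state is a dict: "time": time; "joints": joint angles; "qd": joint speeds; "joint_torque": joint torques, N m; "tool_pos": TCP position; "ee_rot": TCP orientation; "wrist_force": force on the tool from outside, world axes, zero at the start; "moment": the same for the moment, N m; "opening": finger opening in m.
Only numpy, scipy, OpenCV 4.12 (cv2) and the standard library are available. Lean on these libraries where they do the work, as an engineer would, in place of code of your own. Each camera call takes 0.05 s, during which the arm holds its last target. There are 200 camera calls.

## Task

Take the stack of four flat battery packs apart and put every pack on charge in the cradle of its own size, pressed fully home so that the spring catches at both ends snap over its foot. Do not tip any pack over, and leave the grey casting and the control pendant where they are.

Things in the scene. Friction and masses are not known exactly. Their poses are not given: they have to be found in the camera images.
- pack_a: largest battery pack, bottom of the stack: black foot 108 (x) x 68 (y) x 10 mm high, on it a grey case 76 x 64 mm, flat top 32 mm above the underside; the foot juts out 16 mm past the case at both x ends, 2 mm at the sides. Up to 0.5 kg. Origin: centre of the underside, z up. Grip the case across y (64 mm), tips just above the foot; pressing needs a firm grip.
- pack_b: second largest battery pack, second from below: black foot 94 (x) x 57 (y) x 10 mm high, on it a grey case 62 x 53 mm, flat top 32 mm above the underside; the foot juts out 16 mm past the case at both x ends, 2 mm at the sides. Up to 0.5 kg. Origin: centre of the underside, z up. Grip the case across y (53 mm), tips just above the foot; pressing needs a firm grip.
- pack_c: third largest battery pack, third from below: black foot 80 (x) x 46 (y) x 10 mm high, on it a grey case 48 x 42 mm, flat top 32 mm above the underside; the foot juts out 16 mm past the case at both x ends, 2 mm at the sides. Up to 0.5 kg. Origin: centre of the underside, z up. Grip the case across y (42 mm), tips just above the foot; pressing needs a firm grip.
- pack_d: smallest battery pack, top of the stack: black foot 66 (x) x 35 (y) x 10 mm high, on it a grey case 34 x 31 mm, flat top 32 mm above the underside; the foot juts out 16 mm past the case at both x ends, 2 mm at the sides. Up to 0.5 kg. Origin: centre of the underside, z up. Grip the case across y (31 mm), tips just above the foot; pressing needs a firm grip.
- cradle_a: grey and black charger cradle of the largest pack, 174 (x) x 100 mm, fixed; origin under its centre. Floor 10 mm up; pocket 118 x 78 mm, pack's x along its x. Guides (30 mm up) only at the corners, long sides open. Towers (45 mm up) at both x ends hold sprung catches: noses 12 mm in, 11-31 mm over the floor. A pack just set down stays up on them; pressed with 8-15 N its foot spreads them, lands on the floor and is caught.
- cradle_b: grey and black charger cradle of the second largest pack, 160 (x) x 89 mm, fixed; origin under its centre. Floor 10 mm up; pocket 104 x 67 mm, pack's x along its x. Guides (30 mm up) only at the corners, long sides open. Towers (45 mm up) at both x ends hold sprung catches: noses 12 mm in, 11-31 mm over the floor. A pack just set down stays up on them; pressed with 8-15 N its foot spreads them, lands on the floor and is caught.
- cradle_c: grey and black charger cradle of the third largest pack, 146 (x) x 78 mm, fixed; origin under its centre. Floor 10 mm up; pocket 90 x 56 mm, pack's x along its x. Guides (30 mm up) only at the corners, long sides open. Towers (45 mm up) at both x ends hold sprung catches: noses 12 mm in, 11-31 mm over the floor. A pack just set down stays up on them; pressed with 8-15 N its foot spreads them, lands on the floor and is caught.
- cradle_d: grey and black charger cradle of the smallest pack, 132 (x) x 67 mm, fixed; origin under its centre. Floor 10 mm up; pocket 76 x 45 mm, pack's x along its x. Guides (30 mm up) only at the corners, long sides open. Towers (45 mm up) at both x ends hold sprung catches: noses 12 mm in, 11-31 mm over the floor. A pack just set down stays up on them; pressed with 8-15 N its foot spreads them, lands on the floor and is caught.
- casting: bystander: small dark grey casting standing upright, 38 x 45 mm, 50 mm high; origin: centre of its underside
- pendant: bystander: black control pendant with a red rocker, lying flat, 117 (own x) x 60 x 40 mm; origin: centre of its underside
There are look-alikes about, which are no part of the job. Leave any red or yellow look-alike of the pack_d alone.

How it is judged:
At the end, for the whole second after the job is handed in: Each pack lies in the cradle of its own size, its underside within 2.5 mm of the cradle's floor (so under both catches), within 10 mm of the centre, long axis along the cradle within 0.15 rad, level within 0.06 rad, released and at rest (z of pack_a in the frame of cradle_a between 0.0075 and 0.0125 m and horizontal distance between pack_a and cradle_a below 0.01 m and angle between the x axis of pack_a and the x axis of cradle_a, either way round below 0.15 rad and angle between each of pack_a, pack_b, pack_c, pack_d's own z axis and vertical below 0.06 rad and linear speed of each of pack_a, pack_b, pack_c, pack_d below 0.02 m/s and contact force between each of pack_a, pack_b, pack_c, pack_d and the fingers below 0.1 N and z of pack_b in the frame of cradle_b between 0.0075 and 0.0125 m and horizontal distance between pack_b and cradle_b below 0.01 m and angle between the x axis of pack_b and the x axis of cradle_b, either way round below 0.15 rad and z of pack_c in the frame of cradle_c between 0.0075 and 0.0125 m and horizontal distance between pack_c and cradle_c below 0.01 m and angle between the x axis of pack_c and the x axis of cradle_c, either way round below 0.15 rad and z of pack_d in the frame of cradle_d between 0.0075 and 0.0125 m and horizontal distance between pack_d and cradle_d below 0.01 m and angle between the x axis of pack_d and the x axis of cradle_d, either way round below 0.15 rad); the robot touches nothing.
It fails at once if a pack is tipped over (angle between any of pack_a, pack_b, pack_c, pack_d's own z axis and vertical above 0.7 rad).
It fails at once if the casting is shoved away (distance of casting from where it was at the start of the episode above 0.03 m).
It fails at once if the pendant is shoved away (distance of pendant from where it was at the start of the episode above 0.03 m).
It also fails if it takes over 109 s, if anything falls off the work surface, if the arm or the gripper's body presses on something with over 40 N, if the wrist force passes 120 N, or if a joint passes its speed limit or range.

## Working session

There is one attempt and no reset: what is moved stays moved. The work goes in short steps, Python scripts to look and compute and a tool call to move; the robot and the scene stay as the last step left them, time stands still between calls to the robot, and variables do not carry over. Pictures are saved under pics/ and viewed, about 12 in all and at most 16, crops included, and the job is handed in when it is done.

Besides the shell and the picture viewer there is one more tool, called after ">>>" as name([rows], argument=value, ...), one row to a line, values as JSON. jog_arm: Moves the arm, as the interface text tells. Its arguments: {"type":"object","properties":{"rows":{"type":"array"},"newtons":{"type":"number"}},"required":["rows"]}

```bash
ls; mkdir -p pics; cat > h.py <<'E'
import numpy as np, cv2
from rig import monitor, imaging, workorder, bot
def cam(n,save=None):
    c=imaging.read_camera(n)
    if save: cv2.imwrite('pics/'+save+'.png',c['pixels'][...,::-1])
    z=c['z_map'];v,u=np.mgrid[:420,:560]
    p=np.stack([(u-c['cx'])/c['fx']*z,-(v-c['cy'])/c['fy']*z,-z],-1)
    E=np.linalg.inv(c['extrinsics']);w=p@E[:3,:3].T+E[:3,3];w[z==0]=np.nan
    c['w']=w;return c
E
python3 - <<'E'
from h import *
print(monitor.read_state())
for n in('scene','top'):
    c=cam(n,n+'0');print(n,np.linalg.inv(c['extrinsics']).round(3).tolist(),c['fx'],[k for k in c])
    np.save('pics/'+n+'0.npy',c['w'])
E
```

```text
pics
{'time': 0.0, 'joints': array([-1.36096003e+00,  3.20283083e-01,  1.56567860e+00, -7.13608771e-06,
        1.25739809e+00, -1.99876962e-02]), 'qd': array([-2.13999626e-04,  4.60298260e-04,  1.32466484e-04,  1.09319255e-03,
        9.44914495e-05, -1.09017880e-03]), 'joint_torque': array([-1.88485123e-03, -4.12465596e+01, -2.31975585e+01,  7.25555490e-02,
        4.57476277e-02, -1.56275755e-04]), 'tool_pos': array([ 0.13088786, -0.55938185,  0.21312552]), 'ee_rot': array([-1.30802818,  1.0392076 , -1.03692441]), 'wrist_force': array([ 0.82963618, -0.4307268 , -0.00256942]), 'moment': array([-0.04270714,  0.04799847,  0.03134888]), 'opening': 0.09120540965197577}
scene [[-0.603, 0.558, -0.57, -0.073], [-0.797, -0.431, 0.422, 0.475], [-0.01, 0.709, 0.705, 0.773], [0.0, 0.0, 0.0, 1.0]] 423.2667416167605 ['pixels', 'z_map', 'fx', 'fy', 'cx', 'cy', 'extrinsics', 'w']
top [[0.02, 0.998, -0.061, 0.443], [-1.0, 0.019, -0.019, 0.036], [-0.018, 0.061, 0.998, 1.272], [0.0, 0.0, 0.0, 1.0]] 420.9552982159701 ['pixels', 'z_map', 'fx', 'fy', 'cx', 'cy', 'extrinsics', 'w']
```

View pics/top0.png

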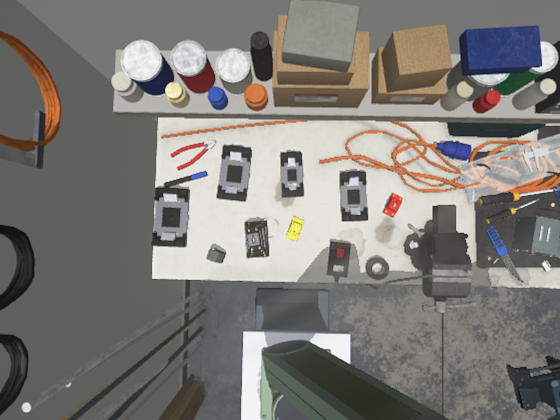

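View pics/scene0.png

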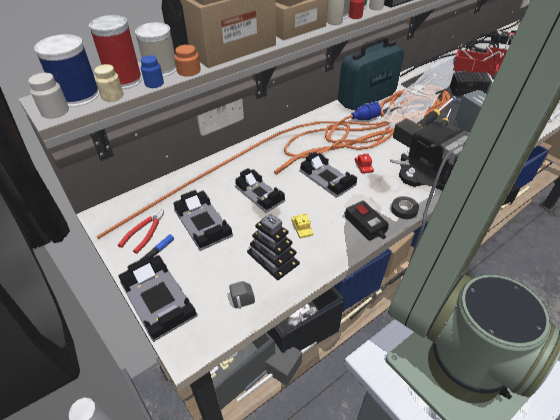

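The top picture shows the cradles at a (171,216), b (235,173), d (291,173) and c (353,195), and the stack at (257,238). Things I could confuse with pack_d are the yellow look-alike (296,228) and the red one (393,205). pack_d is the grey one on top of the stack. The casting is at (216,254) and the pendant at (340,258).

```bash
python3 - <<'E'
from h import *
for n in('top','scene'):
    w=np.load(f'pics/{n}0.npy')
    P=w.reshape(-1,3)
    def rect(name,c,r,lo,hi):
        m=(np.hypot(P[:,0]-c[0],P[:,1]-c[1])<r)&(P[:,2]>lo)&(P[:,2]<hi)
        if m.sum()<5: print(name,'few');return
        q=P[m];(cx,cy),s,a=cv2.minAreaRect((q[:,:2]*1000).astype(np.float32))
        print(n,name,len(q),round(cx),round(cy),np.round(s),round(a,1),'z',np.percentile(q[:,2],[2,50,98]).round(3))
    t=np.load('pics/top0.npy')
    for k,(u,v),r in(('a',(171,216),.115),('b',(235,173),.1),('d',(291,173),.09),('c',(353,195),.095)):
        rect(k,t[v,u],r,.008,.06); rect(k+'tow',t[v,u],r,.036,.06)
    c=t[238,257];print(t[238,257])
    for i,(lo,hi) in enumerate(((.005,.025),(.034,.05),(.066,.08),(.098,.112),(.12,.14))): rect('st%d'%i,c,.08,lo,hi)
    rect('cast',t[254,216],.05,.01,.06);rect('pend',t[258,340],.08,.01,.06);rect('yel',t[228,296],.04,.005,.06)
w=np.load('pics/top0.npy');print('table z',np.nanmedian(w[140:160,170:200,2]),np.nanmedian(w[205:215,320:330,2]))
im=cv2.imread('pics/scene0.png')[190:340,100:340];cv2.imwrite('pics/crop1.png',cv2.resize(im,None,fx=3.3,fy=3.3,interpolation=cv2.INTER_CUBIC))
E
```

```text
top a 1819 498 355 [153. 203.] 88.3 z [0.008 0.014 0.047]
top atow 285 483 375 [171.  83.] 1.1 z [0.036 0.044 0.05 ]
top b 1459 619 220 [143. 160.] 86.5 z [0.008 0.015 0.047]
top btow 245 618 203 [ 60. 160.] 86.0 z [0.037 0.044 0.049]
top d 926 619 23 [120. 146.] 64.5 z [0.008 0.023 0.048]
top dtow 170 617 24 [131.  52.] 8.4 z [0.036 0.044 0.05 ]
top c 1218 557 -153 [151. 103.] 5.0 z [0.008 0.019 0.047]
top ctow 215 556 -166 [146.  51.] 4.4 z [0.036 0.044 0.05 ]
[0.42793991 0.11251849 0.12867057]
top st0 175 424 109 [136. 152.] 10.7 z [0.005 0.009 0.018]
top st1 125 423 124 [94. 61.] 6.9 z [0.035 0.042 0.046]
top st2 112 424 122 [80. 49.] 10.2 z [0.067 0.074 0.078]
top st3 158 424 125 [66. 37.] 11.5 z [0.099 0.106 0.111]
top st4 143 424 123 [34. 31.] 11.2 z [0.123 0.128 0.133]
top cast 208 372 241 [46. 37.] 69.9 z [0.016 0.047 0.054]
top pend 725 361 -119 [ 60. 117.] 83.9 z [0.018 0.034 0.041]
top yel 258 455 0 [56. 72.] 64.5 z [0.006 0.015 0.036]
scene a 3733 497 380 [101. 205.] 88.5 z [0.009 0.014 0.047]
scene atow 556 483 372 [177.  88.] 6.1 z [0.036 0.045 0.048]
scene b 2034 621 
[... 208 characters left out ...]
6 0.045 0.048]
scene c 1247 555 -166 [149.  82.] 2.8 z [0.009 0.02  0.047]
scene ctow 211 556 -170 [148.  52.] 5.3 z [0.036 0.044 0.048]
[0.42793991 0.11251849 0.12867057]
scene st0 440 415 122 [144. 113.] 63.7 z [0.005 0.011 0.023]
scene st1 368 421 125 [97. 61.] 13.1 z [0.035 0.043 0.049]
scene st2 297 423 123 [82. 46.] 11.8 z [0.067 0.074 0.079]
scene st3 255 424 124 [68. 37.] 9.2 z [0.098 0.107 0.111]
scene st4 219 423 123 [34. 33.] 12.7 z [0.121 0.129 0.131]
scene cast 492 371 240 [45. 38.] 71.7 z [0.012 0.044 0.052]
scene pend 1003 360 -121 [ 61. 116.] 84.0 z [0.012 0.034 0.04 ]
scene yel 342 455 8 [35. 66.] 68.9 z [0.006 0.022 0.036]
table z 0.0010955311876028606 0.0003476186232688194
```

View pics/crop1.png

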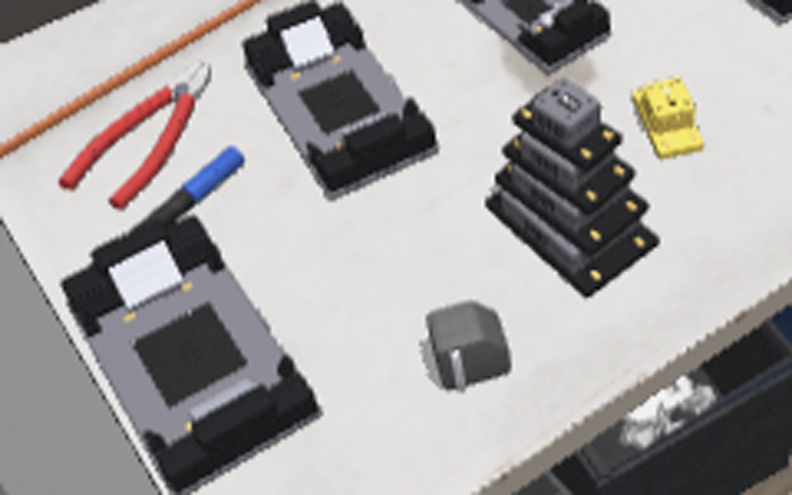

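The crop confirms the grey pack_d on top of the stack at crop (565,105). The stack is at about (0.424, 0.124), turned +11°, with its top at 0.128, and all sizes agree with the description. Next I need the tool axes, the cradle fits and what the wrist camera sees.

```bash
cat >> h.py <<'E'
from scipy.spatial.transform import Rotation as R
def fit(P,c,L,W,ang0,lo=.006,hi=.06):
    """best rectangle LxW (mm) pose: many raised points inside, few just outside"""
    from scipy.optimize import minimize
    q=P[(np.hypot(P[:,0]-c[0],P[:,1]-c[1])<(L/2000+.06))&np.isfinite(P[:,2])]
    q=q[q[:,2]<hi];lab=np.where(q[:,2]>lo,1.,-1.);q=q*1000
    def cost(x):
        a=np.radians(x[2]);d=q[:,:2]-x[:2]
        u=np.abs(d@[np.cos(a),np.sin(a)])-L/2;v=np.abs(d@[-np.sin(a),np.cos(a)])-W/2
        return -np.sum(lab*(1/(1+np.exp(np.clip(np.maximum(u,v)/1.5,-30,30)))))
    best=None
    for da in(-6,-2,2,6):
        r=minimize(cost,[c[0]*1000,c[1]*1000,ang0+da],method='Nelder-Mead',options=dict(initial_simplex=[[c[0]*1000+dx,c[1]*1000+dy,ang0+da+dz] for dx,dy,dz in((0,0,0),(8,0,0),(0,8,0),(0,0,5))]))
        if best is None or r.fun<best.fun: best=r
    return best.x.round(1),round(best.fun),len(q)
CR=dict(a=((.483,.374),174,100,2),b=((.619,.2),160,89,-4),c=((.556,-.168),146,78,5),d=((.617,.022),132,67,8))
def axes():
    s=monitor.read_state();M=R.from_rotvec(s['ee_rot']).as_matrix();return s,M
E
python3 - <<'E'
from h import *
s,M=axes();print('tool axes cols\n',M.round(3))
T=np.load('pics/top0.npy').reshape(-1,3);S=np.load('pics/scene0.npy').reshape(-1,3)
for k,v in CR.items(): print(k,'top',*fit(T,*v),'scene',*fit(S,*v))
m=(T[:,2]>.1)&(T[:,1]>-.1)&(T[:,1]<.5)&(T[:,0]>.6);print('shelf front x',np.nanpercentile(T[m,0],1),'z',np.nanpercentile(T[m,2],[1,50]))
c=cam('wrist','wrist0');print(np.linalg.inv(c['extrinsics']).round(3),c['fx'])
E
```

```text
tool axes cols
 [[ 0.228 -0.     0.974]
 [-0.974  0.002  0.228]
 [-0.002 -1.    -0.   ]]
a top [483.9 383.4  -1.6] -1730 5634 scene [480.3 380.8  -1.6] -3147 12462
b top [618.6 195.5  -5.4] -1401 6567 scene [615.3 193.3  -5.2] -1504 8045
c top [ 556.1 -164.4    3.7] -1182 6104 scene [ 553.  -165.4    2.7] -775 6923
d top [617.9  21.4   3.8] -863 5358 scene [614.6  20.    3.1] -947 4994
shelf front x 0.6300746852700829 z [0.29412626 0.44641454]
[[ 0.227  0.933  0.278  0.209]
 [-0.974  0.218  0.063 -0.542]
 [-0.002 -0.285  0.959  0.384]
 [ 0.     0.     0.     1.   ]] 358.2736479471398
```

```bash
python3 - <<'E'
from h import *
t=np.load('pics/top0.npy')
print('vise maxz',np.nanmax(t[205:300,405:475,2]), t[235,447],t[290,447])
for u in(200,260,290,350): print(u,[t[v,u].round(3).tolist() for v in(106,110,114,118,122,128)])
S=np.load('pics/scene0.npy').reshape(-1,3);m=(S[:,0]>.55)&(S[:,0]<.85)&(S[:,2]>.12)&(S[:,1]>-.2)&(S[:,1]<.4)
q=S[m];print(len(q));
for lo in np.arange(.12,.5,.04):
    k=(q[:,2]>lo)&(q[:,2]<lo+.04);print(lo.round(2),k.sum(),q[k][:,0].min().round(3) if k.any() else '')
s,M=axes()
def go(x,y,z,yaw):
    d=M.T@(np.array([x,y,z])-s['tool_pos']);print('t',(d/.2).round(3),'spin',round((np.degrees(np.arctan2(M[1,2],M[0,2]))-yaw)/180,4))
go(.25,-.45,.32,11);go(.424,.124,.25,11)
E
```

```text
vise maxz 0.14375937174423448 [ 0.44644634 -0.39821418  0.13048675] [ 0.30055246 -0.39637218  0.13369123]
200 [[0.729, 0.236, 0.329], [0.72, 0.237, 0.327], [0.711, 0.237, 0.325], [0.712, 0.244, 0.288], [0.777, 0.304, 0.005], [0.759, 0.304, 0.004]]
260 [[0.722, 0.097, 0.359], [0.72, 0.099, 0.335], [0.713, 0.099, 0.328], [0.711, 0.101, 0.299], [0.78, 0.12, 0.003], [0.763, 0.12, 0.001]]
290 [[0.729, 0.031, 0.338], [0.723, 0.031, 0.328], [0.714, 0.03, 0.327], [0.712, 0.03, 0.301], [0.781, 0.028, 0.008], [0.764, 0.028, -0.0]]
350 [[0.728, -0.103, 0.347], [0.725, -0.105, 0.329], [0.714, -0.105, 0.332], [0.712, -0.109, 0.309], [0.785, -0.155, 0.002], [0.766, -0.155, 0.005]]
27928
0.12 1296 0.819
0.16 3668 0.793
0.2 419 0.768
0.24 43 0.756
0.28 3350 0.706
0.32 6254 0.707
0.36 5634 0.715
0.4 5516 0.724
0.44 1748 0.725
0.48 0 
t [-0.398 -0.533  0.705] spin 0.012
t [-2.994 -0.179  2.206] spin 0.012
```

>>> jog_arm([
  {"tx": -0.4,"ty": -0.5,"tz": 0.7,"spin": 0.012,"gripper": 1},
  {"tx": -0.4,"ty": -0.5,"tz": 0.7,"spin": 0.012,"gripper": 1},
  {"tx": -0.4,"ty": -0.5,"tz": 0.7,"spin": 0.012,"gripper": 1},
  {"tx": -0.4,"ty": -0.5,"tz": 0.7,"spin": 0.012,"gripper": 1},
  {"tx": -0.4,"ty": -0.5,"tz": 0.7,"spin": 0.012,"gripper": 1},
])

```text
time: 0.57
tool_pos: [0.2514, -0.4482, 0.3165]
ee_rot: [-1.294, 1.062, -1.068]
wrist_force: [0.9, -1.0, 0.1]
opening: 0.0913
```

>>> jog_arm([
  {"tx": -0.85,"ty": 0,"tz": 0.5,"spin": 0,"gripper": 1},
  {"tx": -0.85,"tz": 0.5},
  {"tx": -0.85,"tz": 0.5},
  {"tx": -0.85,"tz": 0.5},
  {"tx": -0.85,"tz": 0.5},
])

```text
invalid input
```

>>> jog_arm([
  {"tx": -0.85,"tz": 0.5,"gripper": 1},
  {"tx": -0.85,"tz": 0.5},
  {"tx": -0.85,"tz": 0.5},
  {"tx": -0.85,"tz": 0.5},
  {"tx": -0.85,"tz": 0.5},
])

```text
invalid input
```

```bash
cat >> h.py <<'E'
def go(x,y,z,yaw):
    "what is left from the measured pose, in full-scale units of the tool axes; z is TCP"
    s,M=axes();d=M.T@(np.array([x,y,z])-s['tool_pos']);yw=np.degrees(np.arctan2(M[1,2],M[0,2]))
    print('t',s['time'].round(2),'pos',s['tool_pos'].round(4),'yaw',yw.round(2),'F',s['wrist_force'].round(1),'open',round(s['opening'],4),'q',s['joints'].round(2))
    print('  -> t',(d/.2).round(3),'spin',round(((yw-yaw+180)%360-180)/180,4))
E
python3 -c "
from h import *
go(.424,.124,.25,11)"
```

```text
Traceback (most recent call last):
  File "h.py", line 31, in go
    print('t',s['time'].round(2),'pos',s['tool_pos'].round(4),'yaw',yw.round(2),'F',s['wrist_force'].round(1),'open',round(s['opening'],4),'q',s['joints'].round(2))
              ^^^^^^^^^^^^^^^
AttributeError: 'float' object has no attribute 'round'
```

>>> jog_arm([
  {"tx": -0.88,"ty": 0,"tz": 0.46,"spin": 0,"gripper": 1},
  {"tx": -0.88,"ty": 0,"tz": 0.46,"spin": 0,"gripper": 1},
  {"tx": -0.88,"ty": 0,"tz": 0.46,"spin": 0,"gripper": 1},
  {"tx": -0.88,"ty": 0,"tz": 0.46,"spin": 0,"gripper": 1},
  {"tx": -0.88,"ty": 0,"tz": 0.46,"spin": 0,"gripper": 1},
])

```text
time: 0.98
tool_pos: [0.3057, -0.2569, 0.3138]
ee_rot: [-1.293, 1.066, -1.066]
wrist_force: [0.1, 0.2, -0.0]
opening: 0.091
```

>>> jog_arm([
  {"tx": -0.88,"ty": 0,"tz": 0.46,"spin": 0,"gripper": 1},
  {"tx": -0.88,"ty": 0,"tz": 0.46,"spin": 0,"gripper": 1},
  {"tx": -0.88,"ty": 0,"tz": 0.46,"spin": 0,"gripper": 1},
  {"tx": -0.88,"ty": 0,"tz": 0.46,"spin": 0,"gripper": 1},
  {"tx": -0.88,"ty": 0,"tz": 0.46,"spin": 0,"gripper": 1},
])

```text
time: 1.4
tool_pos: [0.3623, -0.0667, 0.314]
ee_rot: [-1.294, 1.066, -1.065]
wrist_force: [0.7, -0.1, -0.9]
opening: 0.091
```

>>> jog_arm([
  {"tx": -0.88,"ty": 0.3,"tz": 0.46,"spin": 0,"gripper": 1},
  {"tx": -0.88,"ty": 0.3,"tz": 0.46,"spin": 0,"gripper": 1},
  {"tx": -0.88,"ty": 0.3,"tz": 0.46,"spin": 0,"gripper": 1},
  {"tx": -0.88,"ty": 0.3,"tz": 0.46,"spin": 0,"gripper": 1},
  {"tx": -0.88,"ty": 0.3,"tz": 0.46,"spin": 0,"gripper": 1},
  {"tx": -0.88,"ty": 0.3,"tz": 0.46,"spin": 0,"gripper": 1},
])

```text
invalid input
```

```bash
sed -i "s/s\['time'\].round(2)/round(s['time'],2)/" h.py; python3 -c "
from h import *
go(.424,.124,.25,11)
c=cam('wrist','wrist1');np.save('pics/wrist1.npy',c['w'])"
```

```text
t 1.4 pos [ 0.3623 -0.0667  0.314 ] yaw 11.07 F [ 0.7 -0.1 -0.9] open 0.091 q [-0.21 -0.07  1.78  0.    1.44  1.16]
  -> t [-0.877  0.321  0.486] spin 0.0004
```

View pics/wrist1.png

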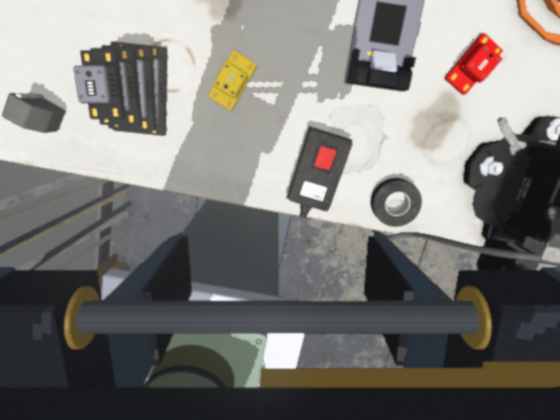

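The view is still offset: the stack is at (120,85) and cradle c at (388,40). I go over the stack.

>>> jog_arm([
  {"tx": -0.87,"ty": 0.2,"tz": 0.48,"spin": 0,"gripper": 1},
  {"tx": -0.87,"ty": 0.2,"tz": 0.48,"spin": 0,"gripper": 1},
  {"tx": -0.87,"ty": 0.2,"tz": 0.48,"spin": 0,"gripper": 1},
  {"tx": -0.87,"ty": 0.2,"tz": 0.48,"spin": 0,"gripper": 1},
  {"tx": -0.87,"ty": 0.2,"tz": 0.48,"spin": 0,"gripper": 1},
])

```text
time: 1.87
tool_pos: [0.4236, 0.1218, 0.2733]
ee_rot: [-1.294, 1.066, -1.066]
wrist_force: [1.3, -0.7, 0.6]
opening: 0.091
```

```bash
cat >> h.py <<'E'
def look(save=None,only=None):
    c=cam('wrist',save);P=c['w'].reshape(-1,3);P=P[np.isfinite(P[:,2])]
    for k,v in CR.items():
        if only is None or k in only:
            n=(np.hypot(P[:,0]-v[0][0],P[:,1]-v[0][1])<.04).sum()
            if n>500: print(k,*fit(P,*v))
    return P
def rect(P,c,r,lo,hi,name=''):
    q=P[(np.hypot(P[:,0]-c[0],P[:,1]-c[1])<r)&(P[:,2]>lo)&(P[:,2]<hi)]
    if len(q)<5: return print(name,'few')
    (cx,cy),s,a=cv2.minAreaRect((q[:,:2]*1000).astype(np.float32))
    print(name,len(q),round(cx,1),round(cy,1),np.round(s,1),round(a,1),'z',np.percentile(q[:,2],[2,50,98]).round(4))
E
python3 -c "
from h import *
go(.424,.124,.25,11)
P=look('wrist2')
rect(P,(.424,.124),.08,.1,.112,'d foot')
rect(P,(.424,.124),.08,.121,.14,'d top')
rect(P,(.424,.124),.08,.068,.079,'c foot')
rect(P,(.424,.124),.08,.035,.045,'b foot')
"
```

```text
t 1.87 pos [0.4236 0.1218 0.2733] yaw 11.06 F [ 1.3 -0.7  0.6] open 0.091 q [0.25 0.07 1.74 0.   1.34 1.63]
  -> t [-0.01   0.116  0.004] spin 0.0003
a [481.7 383.6  -1.4] -13881 33303
b [617.5 196.2  -5.5] -4584 21526
c [ 555.2 -162.4    3.3] -6672 24369
d [616.7  21.7   2.5] -4549 24084
d foot 1079 424.7 124.9 [65.3 34.9] 11.6 z [0.1037 0.1062 0.1079]
d top 1245 424.7 125.0 [33.5 31.7] 11.6 z [0.1224 0.1281 0.1299]
c foot 617 423.9 124.8 [79.9 45.8] 10.2 z [0.07   0.074  0.0758]
b foot 593 423.4 123.5 [94. 57.] 8.2 z [0.0373 0.042  0.0439]
```

View pics/wrist2.png

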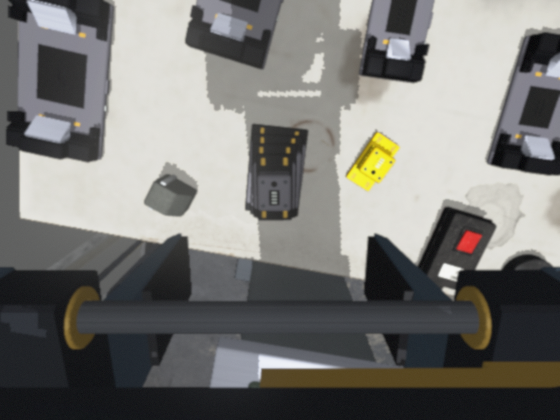

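The wrist view shows pack_d at (274,185), cradles a (62,80), b (235,20), d (400,30) and c (535,105). All fits agree within about 3 mm. I grasp pack_d.

>>> jog_arm([
  {"tx": -0.015,"ty": 0.4,"tz": 0.008,"spin": -0.003,"gripper": 1},
  {"tx": -0.015,"ty": 0.75,"tz": 0.008,"spin": -0.003,"gripper": 1},
  {"tx": -0.015,"ty": 0.825,"tz": 0.008,"spin": -0.003,"gripper": 1},
  {"tx": -0.015,"ty": 0.825,"tz": 0.008,"spin": -0.003,"gripper": 1},
  {"tx": -0.015,"ty": 0.825,"tz": 0.008,"spin": -0.003,"gripper": 1},
], newtons=40)

```text
time: 2.33
tool_pos: [0.4185, 0.121, 0.1027]
ee_rot: [-1.311, 1.069, -1.054]
wrist_force: [-1.8, -0.7, 0.4]
opening: 0.0913
```

>>> jog_arm([
  {"tx": 0,"ty": 0,"tz": 0,"spin": 0,"gripper": -1},
  {"tx": 0,"ty": 0,"tz": 0,"spin": 0,"gripper": -1},
  {"tx": 0,"ty": 0,"tz": 0,"spin": 0,"gripper": -1},
  {"tx": 0,"ty": 0,"tz": 0,"spin": 0,"gripper": -1},
  {"tx": 0,"ty": 0,"tz": 0,"spin": 0,"gripper": -1},
], newtons=40)

```text
time: 2.75
tool_pos: [0.4257, 0.1231, 0.1107]
ee_rot: [-1.294, 1.057, -1.061]
wrist_force: [-0.0, -0.4, -0.3]
opening: 0.0605
```

>>> jog_arm([
  {"tx": 0,"ty": 0,"tz": 0,"spin": 0,"gripper": -1},
  {"tx": 0,"ty": 0,"tz": 0,"spin": 0,"gripper": -1},
  {"tx": 0,"ty": 0,"tz": 0,"spin": 0,"gripper": -1},
  {"tx": 0,"ty": 0,"tz": 0,"spin": 0,"gripper": -1},
  {"tx": 0,"ty": 0,"tz": 0,"spin": 0,"gripper": -1},
], newtons=40)

```text
time: 3.17
tool_pos: [0.4245, 0.1231, 0.109]
ee_rot: [-1.297, 1.06, -1.059]
wrist_force: [-0.4, 1.3, 1.4]
opening: 0.0308
```

>>> jog_arm([
  {"tx": 0,"ty": -0.02,"tz": 0,"spin": 0,"gripper": -1},
  {"tx": 0,"ty": -0.05,"tz": 0,"spin": 0,"gripper": -1},
  {"tx": 0,"ty": -0.1,"tz": 0,"spin": 0,"gripper": -1},
  {"tx": 0,"ty": -0.1,"tz": 0,"spin": 0,"gripper": -1},
  {"tx": 0,"ty": -0.1,"tz": 0,"spin": 0,"gripper": -1},
], newtons=40)

```text
time: 3.58
tool_pos: [0.4249, 0.1229, 0.1294]
ee_rot: [-1.297, 1.059, -1.06]
wrist_force: [-0.6, -0.3, -2.1]
opening: 0.0305
```

```bash
python3 -c "
from h import *
go(.617,.0215,.10,3)
"
```

```text
t 3.58 pos [0.4249 0.1229 0.1294] yaw 11.55 F [-0.6 -0.3 -2.1] open 0.0305 q [ 0.26  0.19  1.98 -0.    0.97  1.63]
  -> t [0.689 0.148 0.839] spin 0.0475
```

Pack_d is held: the opening is 30.5 mm and it weighs about 2 N. I go to cradle d.

>>> jog_arm([
  {"tx": 0.12,"ty": 0,"tz": 0.14,"spin": 0.02,"gripper": -1},
  {"tx": 0.24,"ty": 0,"tz": 0.28,"spin": 0.047,"gripper": -1},
  {"tx": 0.36,"ty": 0,"tz": 0.42,"spin": 0.047,"gripper": -1},
  {"tx": 0.48,"ty": 0,"tz": 0.56,"spin": 0.047,"gripper": -1},
  {"tx": 0.58,"ty": 0,"tz": 0.7,"spin": 0.047,"gripper": -1},
])

```text
time: 4.0
tool_pos: [0.5859, 0.0357, 0.1281]
ee_rot: [-1.235, 1.171, -1.17]
wrist_force: [0.3, -0.3, -2.0]
opening: 0.0307
```

>>> jog_arm([
  {"tx": 0.06,"ty": 0.1,"tz": 0.07,"spin": 0,"gripper": -1},
  {"tx": 0.09,"ty": 0.18,"tz": 0.14,"spin": 0,"gripper": -1},
  {"tx": 0.09,"ty": 0.2,"tz": 0.15,"spin": 0,"gripper": -1},
  {"tx": 0.09,"ty": 0.2,"tz": 0.15,"spin": 0,"gripper": -1},
  {"tx": 0.09,"ty": 0.2,"tz": 0.15,"spin": 0,"gripper": -1},
])

```text
time: 4.42
tool_pos: [0.6149, 0.0212, 0.0885]
ee_rot: [-1.236, 1.171, -1.168]
wrist_force: [-0.7, -0.1, -2.3]
opening: 0.0304
```

```bash
python3 -c "
from h import *
go(.617,.0215,.085,3)
c=cam('wrist','wrist3');np.save('pics/w3.npy',c['w'])
t=cam('top');T=t['w'].reshape(-1,3);T=T[np.isfinite(T[:,2])]
"
```

```text
t 4.42 pos [0.6149 0.0212 0.0885] yaw 3.1 F [-0.7 -0.1 -2.3] open 0.0304 q [0.02 0.48 1.64 0.   1.02 1.53]
  -> t [-0.001  0.017  0.011] spin 0.0005
```

View pics/wrist3.png

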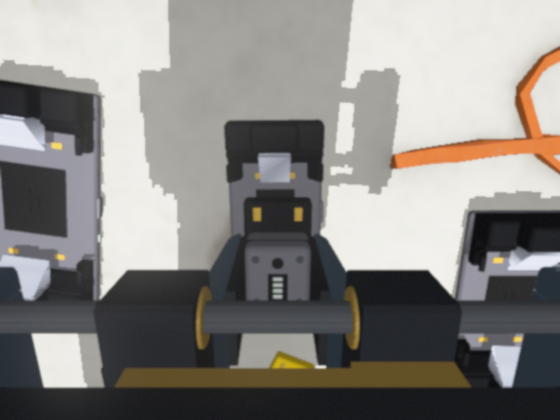

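The pack (foot front at (277,215)) hangs centred over cradle d (far tower at (275,140)). I measure the relative offset.

```bash
python3 -c "
from h import *
w=np.load('pics/w3.npy');P=w.reshape(-1,3);P=P[np.isfinite(P[:,2])]
a=np.radians(3);c=np.array([.617,.0215])
d=P[:,:2]-c;u=d@[np.cos(a),np.sin(a)]*1000;v=d@[-np.sin(a),np.cos(a)]*1000;z=P[:,2]*1000
def pr(n,m): print(n,m.sum(),'u',np.percentile(u[m],[1,99]).round(1),'v',np.percentile(v[m],[1,99]).round(1))
near=(abs(v)<45)&(abs(u)<80)
pr('base',near&(z>5)&(z<14)); pr('tow',near&(z>38)&(z<52)&(u>35))
for lo in range(40,68,5):
  m=near&(z>5)&(z<48)&(u>lo)&(u<lo+5);pr('slice%d'%lo,m)
pr('foot',near&(z>78)&(z<92)&(u>15)&(u<60)&(abs(v)<25))
pr('top',near&(z>103)&(z<112)&(abs(v)<20)&(u>-30))
m=near&(z>38)&(z<52)&(u>35);rect(P[m],(.617,.0215),.2,0,1,'tower')
"
```

```text
base 3047 u [-14.5  66.8] v [-32.9  34. ]
tow 1805 u [42.9 66.8] v [-12.6  15.8]
slice40 556 u [40.  44.7] v [-29.1  31.8]
slice45 672 u [45.1 50. ] v [-29.1  32.2]
slice50 791 u [50.1 54.8] v [-28.6  32.1]
slice55 818 u [55.1 60. ] v [-28.9  31.8]
slice60 864 u [60. 65.] v [-28.9  32.2]
slice65 577 u [65.  67.3] v [-28.1  31.4]
foot 2391 u [15.1 31.2] v [-17.6  16.5]
top 4010 u [-12.1  15.3] v [-18.2  18. ]
tower 1805 671.1 26.1 [25.6 29.1] 4.1 z [0.0387 0.0448 0.0464]
```

>>> jog_arm([
  {"tx": -0.006,"ty": 0.05,"tz": 0.012,"spin": 0,"gripper": -1},
  {"tx": -0.006,"ty": 0.1,"tz": 0.012,"spin": 0,"gripper": -1},
  {"tx": -0.006,"ty": 0.14,"tz": 0.012,"spin": 0,"gripper": -1},
  {"tx": -0.006,"ty": 0.17,"tz": 0.012,"spin": 0,"gripper": -1},
  {"tx": -0.006,"ty": 0.17,"tz": 0.012,"spin": 0,"gripper": -1},
], newtons=60)

```text
time: 4.93
tool_pos: [0.6166, 0.0223, 0.0529]
ee_rot: [-1.237, 1.172, -1.167]
wrist_force: [0.6, -0.1, -1.8]
opening: 0.0305
```

>>> jog_arm([
  {"tx": 0,"ty": 0.03,"tz": 0,"spin": 0,"gripper": -1},
  {"tx": 0,"ty": 0.06,"tz": 0,"spin": 0,"gripper": -1},
  {"tx": 0,"ty": 0.08,"tz": 0,"spin": 0,"gripper": -1},
  {"tx": 0,"ty": 0.1,"tz": 0,"spin": 0,"gripper": -1},
  {"tx": 0,"ty": 0.1,"tz": 0,"spin": 0,"gripper": -1},
])

```text
time: 5.35
tool_pos: [0.6196, 0.0222, 0.0361]
ee_rot: [-1.232, 1.167, -1.171]
wrist_force: [-0.3, -0.8, 4.1]
opening: 0.0307
```

>>> jog_arm([
  {"tx": 0,"ty": 0.02,"tz": 0,"spin": 0,"gripper": -1},
  {"tx": 0,"ty": 0.04,"tz": 0,"spin": 0,"gripper": -1},
  {"tx": 0,"ty": 0.06,"tz": 0,"spin": 0,"gripper": -1},
  {"tx": 0,"ty": 0.06,"tz": 0,"spin": 0,"gripper": -1},
  {"tx": 0,"ty": 0.06,"tz": 0,"spin": 0,"gripper": -1},
])

```text
time: 5.77
tool_pos: [0.6182, 0.0222, 0.023]
ee_rot: [-1.234, 1.169, -1.17]
wrist_force: [-0.3, -0.7, 3.9]
opening: 0.0308
```

```bash
python3 -c "
from h import *
go(.6175,.0225,.023,3)"
```

```text
t 5.77 pos [0.6182 0.0222 0.023 ] yaw 3.08 F [-0.3 -0.7  3.9] open 0.0308 q [ 0.02  0.56  1.7  -0.    0.88  1.53]
  -> t [-0.002 -0.    -0.004] spin 0.0005
```

>>> jog_arm([
  {"tx": 0,"ty": 0.015,"tz": 0,"spin": 0,"gripper": -1},
  {"tx": 0,"ty": 0.03,"tz": 0,"spin": 0,"gripper": -1},
  {"tx": 0,"ty": 0.03,"tz": 0,"spin": 0,"gripper": -1},
  {"tx": 0,"ty": 0.03,"tz": 0,"spin": 0,"gripper": -1},
  {"tx": 0,"ty": 0.03,"tz": 0,"spin": 0,"gripper": -1},
])

```text
time: 6.18
tool_pos: [0.6183, 0.0222, 0.0229]
ee_rot: [-1.233, 1.168, -1.171]
wrist_force: [-11.3, -0.7, 37.1]
opening: 0.0311
```

Home on the floor: 37 N with no further travel. I release and go up.

>>> jog_arm([
  {"tx": 0,"ty": -0.03,"tz": 0,"spin": 0,"gripper": -1},
  {"tx": 0,"ty": -0.03,"tz": 0,"spin": 0,"gripper": 0.1},
  {"tx": 0,"ty": -0.03,"tz": 0,"spin": 0,"gripper": 0.1},
  {"tx": 0,"ty": -0.03,"tz": 0,"spin": 0,"gripper": 0.1},
  {"tx": 0,"ty": -0.03,"tz": 0,"spin": 0,"gripper": 0.1},
])

```text
time: 6.6
tool_pos: [0.6179, 0.0222, 0.0221]
ee_rot: [-1.235, 1.17, -1.169]
wrist_force: [-1.1, -0.1, -1.0]
opening: 0.0498
```

>>> jog_arm([
  {"tx": 0,"ty": -0.05,"tz": 0,"spin": 0,"gripper": 0.1},
  {"tx": 0,"ty": -0.15,"tz": 0,"spin": 0,"gripper": 0.1},
  {"tx": 0,"ty": -0.3,"tz": 0,"spin": 0,"gripper": 0.1},
  {"tx": 0,"ty": -0.4,"tz": 0,"spin": 0,"gripper": 0.5},
  {"tx": 0,"ty": -0.4,"tz": -0.1,"spin": 0,"gripper": 1},
])

```text
time: 7.02
tool_pos: [0.6047, 0.0213, 0.1084]
ee_rot: [-1.224, 1.159, -1.176]
wrist_force: [0.8, -0.7, 0.8]
opening: 0.0608
```

```bash
cat >> h.py <<'E'
def packz(P,c,yaw,L,W,name=''):
    "in the cradle frame: case-top and foot points"
    a=np.radians(yaw);d=(P[:,:2]-c)*1000;u=d@[np.cos(a),np.sin(a)];v=d@[-np.sin(a),np.cos(a)];z=P[:,2]*1000
    m=(abs(u)<L/2-3)&(abs(v)<W/2-4);print(name,'top z',np.percentile(z[m],[5,50,95]).round(1) if m.any() else 'none')
    for s in(1,-1):
        f=(s*u>L/2+1)&(s*u<L/2+8)&(abs(v)<W/2-2);print('  foot end',s,np.percentile(z[f],[10,50,90]).round(1) if f.any() else 'none')
    q=(abs(u)<L/2+4)&(abs(v)<W/2+4)&(z>36)&(z<47);
    if q.sum()>20: print('  top u,v range',np.percentile(u[q],[1,99]).round(1),np.percentile(v[q],[1,99]).round(1))
E
python3 -c "
from h import *
for n in('top','scene','wrist'):
    P=cam(n,n+'4')['w'].reshape(-1,3);P=P[np.isfinite(P[:,2])]
    packz(P,np.array([.618,.0225]),3,34,31,n)
    rect(P,(.424,.124),.08,.089,.105,'c top')
    rect(P,(.424,.124),.08,.068,.079,'c foot')
go(.4235,.1245,.15,10.2)
"
```

```text
top top z [468.3 479.1 483.6]
  foot end 1 none
  foot end -1 [481.9 483.9 485.1]
c top 259 423.6 123.7 [47.7 42.9] 10.5 z [0.091  0.0959 0.1002]
c foot 184 423.3 124.7 [79.4 47.1] 10.3 z [0.0691 0.0736 0.0785]
scene top z [23.4 42.7 45.2]
  foot end 1 [16.5 20.8 22.5]
  foot end -1 [19.7 22.1 33.7]
  top u,v range [-17.8  16.1] [-18.1  12.7]
c top 377 422.9 123.3 [50.4 43. ] 12.1 z [0.0899 0.0969 0.0994]
c foot 284 422.8 122.5 [81.7 47.8] 9.7 z [0.0686 0.0746 0.0782]
wrist top z [ 42.2 211.  222.8]
  foot end 1 [19.5 20.4 21.1]
  foot end -1 [19.7 20.6 21.4]
  top u,v range [-15.3  17.4] [-16.   14.5]
c top few
c foot few
t 7.17 pos [0.5975 0.0212 0.1035] yaw 3.08 F [ 0.1  1.  -0.4] open 0.0729 q [ 0.02  0.44  1.67 -0.    1.03  1.53]
  -> t [-0.563 -0.232 -0.841] spin -0.0395
```

```bash
python3 -c "
import cv2
im=cv2.imread('pics/scene4.png')[150:260,190:350];cv2.imwrite('pics/crop4.png',cv2.resize(im,None,fx=4.5,fy=4.5,interpolation=cv2.INTER_CUBIC))"
```

```text
(no output)
```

View pics/crop4.png

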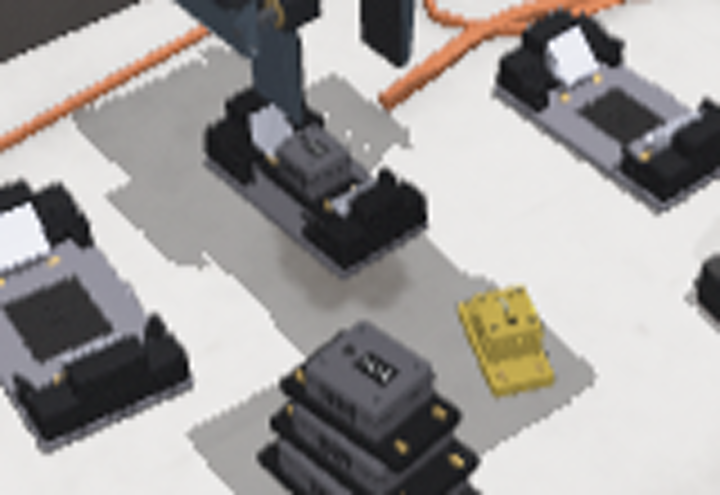

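Pack_d is seated: both foot ends are at z 20.5 and the top is at 42. Next is pack_c.

>>> jog_arm([
  {"tx": -0.05,"ty": -0.15,"tz": -0.1,"spin": -0.01,"gripper": 1},
  {"tx": -0.17,"ty": -0.23,"tz": -0.26,"spin": -0.02,"gripper": 1},
  {"tx": -0.3,"ty": -0.23,"tz": -0.44,"spin": -0.04,"gripper": 1},
  {"tx": -0.42,"ty": -0.23,"tz": -0.62,"spin": -0.04,"gripper": 1},
  {"tx": -0.53,"ty": -0.23,"tz": -0.79,"spin": -0.04,"gripper": 1},
])

```text
time: 7.58
tool_pos: [0.4377, 0.1171, 0.1486]
ee_rot: [-1.288, 1.077, -1.076]
wrist_force: [0.3, 1.5, 0.3]
opening: 0.0911
```

>>> jog_arm([
  {"tx": -0.04,"ty": 0,"tz": -0.05,"spin": 0,"gripper": 1},
  {"tx": -0.04,"ty": 0,"tz": -0.05,"spin": 0,"gripper": 1},
  {"tx": -0.04,"ty": 0,"tz": -0.05,"spin": 0,"gripper": 1},
  {"tx": -0.04,"ty": 0,"tz": -0.05,"spin": 0,"gripper": 1},
])

```text
time: 7.92
tool_pos: [0.4291, 0.1223, 0.149]
ee_rot: [-1.288, 1.075, -1.077]
wrist_force: [-0.0, 0.5, 0.4]
opening: 0.0914
```

```bash
python3 -c "
from h import *
P=cam('wrist')['w'].reshape(-1,3);P=P[np.isfinite(P[:,2])]
rect(P,(.424,.124),.08,.089,.105,'c top')
rect(P,(.424,.124),.08,.068,.079,'c foot')
rect(P,(.424,.124),.08,.037,.046,'b foot')
go(.4235,.1243,.0765,10.2)
"
```

```text
c top 4267 424.3 125.0 [47.8 42.9] 10.9 z [0.0917 0.0962 0.0977]
c foot 2129 423.9 125.0 [79.9 46. ] 10.6 z [0.0706 0.0742 0.0761]
b foot 1188 423.5 123.5 [94.2 56.9] 7.9 z [0.0391 0.0422 0.0438]
t 7.97 pos [0.4291 0.1221 0.1489] yaw 10.24 F [-0.  -0.4  0.3] open 0.091 q [ 0.25  0.17  1.94 -0.    1.02  1.64]
  -> t [-0.016  0.362 -0.026] spin 0.0002
```

>>> jog_arm([
  {"tx": -0.019,"ty": 0.12,"tz": -0.022,"spin": -0.002,"gripper": 1},
  {"tx": -0.019,"ty": 0.22,"tz": -0.022,"spin": -0.002,"gripper": 1},
  {"tx": -0.019,"ty": 0.3,"tz": -0.022,"spin": -0.002,"gripper": 1},
  {"tx": -0.019,"ty": 0.34,"tz": -0.022,"spin": -0.002,"gripper": 1},
  {"tx": -0.019,"ty": 0.36,"tz": -0.022,"spin": -0.002,"gripper": 0.2},
], newtons=40)

```text
time: 8.38
tool_pos: [0.4227, 0.1247, 0.0756]
ee_rot: [-1.293, 1.073, -1.071]
wrist_force: [0.4, -0.0, 0.7]
opening: 0.0869
```

>>> jog_arm([
  {"tx": 0,"ty": 0,"tz": 0,"spin": 0,"gripper": -1},
  {"tx": 0,"ty": 0,"tz": 0,"spin": 0,"gripper": -1},
  {"tx": 0,"ty": 0,"tz": 0,"spin": 0,"gripper": -1},
  {"tx": 0,"ty": 0,"tz": 0,"spin": 0,"gripper": -1},
  {"tx": 0,"ty": 0,"tz": 0,"spin": 0,"gripper": -1},
])

```text
time: 8.8
tool_pos: [0.4228, 0.1254, 0.0776]
ee_rot: [-1.29, 1.07, -1.072]
wrist_force: [-0.2, -0.2, 0.5]
opening: 0.0539
```

>>> jog_arm([
  {"tx": 0,"ty": 0,"tz": 0,"spin": 0,"gripper": -1},
  {"tx": 0,"ty": 0,"tz": 0,"spin": 0,"gripper": -1},
  {"tx": 0,"ty": 0,"tz": 0,"spin": 0,"gripper": -1},
  {"tx": 0,"ty": 0,"tz": 0,"spin": 0,"gripper": -1},
])

```text
time: 9.13
tool_pos: [0.4225, 0.1253, 0.0773]
ee_rot: [-1.291, 1.071, -1.071]
wrist_force: [-0.4, -0.3, 3.4]
opening: 0.0417
```

>>> jog_arm([
  {"tx": 0,"ty": -0.02,"tz": 0,"spin": 0,"gripper": -1},
  {"tx": 0,"ty": -0.07,"tz": 0,"spin": 0,"gripper": -1},
  {"tx": 0,"ty": -0.15,"tz": 0,"spin": 0,"gripper": -1},
  {"tx": 0,"ty": -0.2,"tz": 0,"spin": 0,"gripper": -1},
  {"tx": 0,"ty": -0.2,"tz": 0,"spin": 0,"gripper": -1},
])

```text
time: 9.55
tool_pos: [0.4234, 0.1257, 0.1184]
ee_rot: [-1.288, 1.069, -1.072]
wrist_force: [1.4, 0.5, -3.4]
opening: 0.042
```

```bash
python3 -c "
from h import *
go(.5555,-.1635,.11,3.4)
"
```

```text
t 9.55 pos [0.4234 0.1257 0.1184] yaw 10.65 F [ 1.4  0.5 -3.4] open 0.042 q [0.26 0.2  2.   0.   0.94 1.65]
  -> t [1.543 0.043 0.382] spin 0.0403
```

>>> jog_arm([
  {"tx": 0.12,"ty": 0,"tz": 0.03,"spin": 0,"gripper": -1},
  {"tx": 0.32,"ty": 0,"tz": 0.08,"spin": 0,"gripper": -1},
  {"tx": 0.52,"ty": 0,"tz": 0.13,"spin": 0,"gripper": -1},
  {"tx": 0.72,"ty": 0,"tz": 0.18,"spin": 0,"gripper": -1},
  {"tx": 0.92,"ty": 0,"tz": 0.23,"spin": 0,"gripper": -1},
])

```text
time: 9.97
tool_pos: [0.5012, -0.0486, 0.116]
ee_rot: [-1.292, 1.072, -1.07]
wrist_force: [1.8, 1.3, -3.2]
opening: 0.0418
```

>>> jog_arm([
  {"tx": 0.2,"ty": 0,"tz": 0.05,"spin": 0.01,"gripper": -1},
  {"tx": 0.38,"ty": 0,"tz": 0.09,"spin": 0.025,"gripper": -1},
  {"tx": 0.52,"ty": 0.02,"tz": 0.13,"spin": 0.04,"gripper": -1},
  {"tx": 0.6,"ty": 0.05,"tz": 0.15,"spin": 0.04,"gripper": -1},
  {"tx": 0.62,"ty": 0.1,"tz": 0.15,"spin": 0.04,"gripper": -1},
])

```text
time: 10.38
tool_pos: [0.5553, -0.166, 0.0961]
ee_rot: [-1.236, 1.164, -1.167]
wrist_force: [0.8, 0.1, -2.4]
opening: 0.0418
```

>>> jog_arm([
  {"tx": 0,"ty": 0.03,"tz": 0,"spin": 0,"gripper": -1},
  {"tx": 0,"ty": 0.03,"tz": 0,"spin": 0,"gripper": -1},
  {"tx": 0,"ty": 0.03,"tz": 0,"spin": 0,"gripper": -1},
])

```text
time: 10.63
tool_pos: [0.5524, -0.1616, 0.0899]
ee_rot: [-1.239, 1.167, -1.161]
wrist_force: [0.3, 1.4, -3.5]
opening: 0.0418
```

```bash
cat >> h.py <<'E'
def place(k,c,yaw):
    "held pack k over its cradle: offsets in the nominal cradle frame (mm)"
    L,W=CR[k][1:3];fl={'a':108,'b':94,'c':80,'d':66}[k];fw={'a':68,'b':57,'c':46,'d':35}[k]
    s,_=axes();zt=s['tool_pos'][2]*1000
    cc=cam('wrist','place_'+k);P=cc['w'].reshape(-1,3);P=P[np.isfinite(P[:,2])]
    a=np.radians(yaw);d=(P[:,:2]-c)*1000;u=d@[np.cos(a),np.sin(a)];v=d@[-np.sin(a),np.cos(a)];z=P[:,2]*1000
    near=(abs(u)<L/2+12)&(abs(v)<W/2+12)
    def pr(n,m,eu,ev):
        if m.sum()<30: return print(n,'few')
        U=np.percentile(u[m],[1,99]);V=np.percentile(v[m],[1,99])
        print(n,m.sum(),'u',U.round(1),'v',V.round(1),'| front err',(U[1]-eu).round(1),'mid v',V.mean().round(1),'width',np.ptp(V).round(1),'exp',ev)
    pr('cradle base',near&(z>5)&(z<14),L/2,W); pr('tower',near&(z>38)&(z<50)&(u>L/2-35),L/2,0)
    m=near&(z>zt-12)&(z<zt+1)&(u>fl/2-17)&(u<fl/2+12)&(abs(v)<fw/2+8);pr('pack foot',m,fl/2,fw)
    q=P[near&(z>5)&(z<48)&(u>L/2-25)];rect(q,c,.3,0,1,'cradle front angle')
    rect(P[m],c,.3,0,1,'foot angle')
E
python3 -c "
from h import *
c=np.array([.5555,-.1635])
go(*c,.09,3.4); place('c',c,3.4)
"
```

```text
t 10.63 pos [ 0.5524 -0.1616  0.0899] yaw 3.54 F [ 0.3  1.4 -3.5] open 0.0418 q [-0.3   0.43  1.74  0.    0.98  1.2 ]
  -> t [ 0.011 -0.001  0.015] spin 0.0008
cradle base 2903 u [-15.2  44.3] v [-38.9  38.7] | front err -28.7 mid v -0.1 width 77.6 exp 78
tower 2259 u [49.1 73.3] v [-17.   17.4] | front err 0.3 mid v 0.2 width 34.4 exp 0
pack foot 2916 u [23.1 38.3] v [-20.4  24. ] | front err -1.7 mid v 1.8 width 44.5 exp 46
cradle front angle 4794 616.2 -159.8 [25.6 74.1] 3.4 z [0.0241 0.0332 0.0462]
foot angle 2916 586.1 -159.9 [15.5 46. ] 3.5 z [0.0795 0.0866 0.088 ]
```

>>> jog_arm([
  {"tx": 0.009,"ty": 0.05,"tz": 0.01,"spin": 0,"gripper": -1},
  {"tx": 0.009,"ty": 0.1,"tz": 0.01,"spin": 0,"gripper": -1},
  {"tx": 0.009,"ty": 0.14,"tz": 0.01,"spin": 0,"gripper": -1},
  {"tx": 0.009,"ty": 0.17,"tz": 0.01,"spin": 0,"gripper": -1},
  {"tx": 0.009,"ty": 0.17,"tz": 0.01,"spin": 0,"gripper": -1},
], newtons=60)

```text
time: 11.1
tool_pos: [0.5547, -0.1644, 0.055]
ee_rot: [-1.239, 1.168, -1.162]
wrist_force: [-0.7, 0.1, -2.4]
opening: 0.0415
```

>>> jog_arm([
  {"tx": 0,"ty": 0.03,"tz": 0,"spin": 0,"gripper": -1},
  {"tx": 0,"ty": 0.06,"tz": 0,"spin": 0,"gripper": -1},
  {"tx": 0,"ty": 0.08,"tz": 0,"spin": 0,"gripper": -1},
  {"tx": 0,"ty": 0.1,"tz": 0,"spin": 0,"gripper": -1},
  {"tx": 0,"ty": 0.12,"tz": 0,"spin": 0,"gripper": -1},
])

```text
time: 11.52
tool_pos: [0.5583, -0.1657, 0.035]
ee_rot: [-1.234, 1.16, -1.169]
wrist_force: [0.4, 0.6, 5.3]
opening: 0.0418
```

>>> jog_arm([
  {"tx": 0,"ty": 0.02,"tz": 0,"spin": 0,"gripper": -1},
  {"tx": 0,"ty": 0.04,"tz": 0,"spin": 0,"gripper": -1},
  {"tx": 0,"ty": 0.05,"tz": 0,"spin": 0,"gripper": -1},
  {"tx": 0,"ty": 0.05,"tz": 0,"spin": 0,"gripper": -1},
])

```text
time: 11.85
tool_pos: [0.556, -0.1651, 0.0233]
ee_rot: [-1.237, 1.165, -1.165]
wrist_force: [-2.7, 1.0, 3.7]
opening: 0.0417
```

>>> jog_arm([
  {"tx": 0,"ty": 0.015,"tz": 0,"spin": 0,"gripper": -1},
  {"tx": 0,"ty": 0.03,"tz": 0,"spin": 0,"gripper": -1},
  {"tx": 0,"ty": 0.03,"tz": 0,"spin": 0,"gripper": -1},
  {"tx": 0,"ty": 0.03,"tz": 0,"spin": 0,"gripper": -1},
])

```text
time: 12.18
tool_pos: [0.556, -0.1651, 0.0232]
ee_rot: [-1.236, 1.163, -1.166]
wrist_force: [-11.8, 3.8, 41.8]
opening: 0.0413
```

>>> jog_arm([
  {"tx": 0,"ty": -0.03,"tz": 0,"spin": 0,"gripper": -1},
  {"tx": 0,"ty": -0.03,"tz": 0,"spin": 0,"gripper": 0.35},
  {"tx": 0,"ty": -0.03,"tz": 0,"spin": 0,"gripper": 0.35},
  {"tx": 0,"ty": -0.03,"tz": 0,"spin": 0,"gripper": 0.35},
  {"tx": 0,"ty": -0.03,"tz": 0,"spin": 0,"gripper": 0.35},
])

```text
time: 12.6
tool_pos: [0.5559, -0.165, 0.0223]
ee_rot: [-1.237, 1.166, -1.164]
wrist_force: [0.3, 0.2, -0.3]
opening: 0.0615
```

>>> jog_arm([
  {"tx": 0,"ty": -0.05,"tz": 0,"spin": 0,"gripper": 0.35},
  {"tx": 0,"ty": -0.15,"tz": 0,"spin": 0,"gripper": 0.35},
  {"tx": 0,"ty": -0.3,"tz": 0,"spin": 0,"gripper": 0.35},
  {"tx": 0,"ty": -0.45,"tz": 0,"spin": 0,"gripper": 0.5},
  {"tx": 0,"ty": -0.5,"tz": -0.1,"spin": 0,"gripper": 1},
])

```text
time: 13.02
tool_pos: [0.5416, -0.1673, 0.1279]
ee_rot: [-1.232, 1.154, -1.172]
wrist_force: [1.0, 0.0, 0.3]
opening: 0.0721
```

```bash
python3 -c "
from h import *
for n in('wrist','scene'):
    P=cam(n)['w'].reshape(-1,3);P=P[np.isfinite(P[:,2])]
    packz(P,np.array([.5555,-.1635]),3.4,48,42,n)
rect(P,(.424,.124),.08,.037,.046,'b foot')
rect(P,(.424,.124),.08,.058,.075,'b top')
go(.4235,.124,.12,8)
"
```

```text
wrist top z [ 42.  234.  246.6]
  foot end 1 [19.5 20.8 37.2]
  foot end -1 [19.7 20.4 21.6]
  top u,v range [-21.   25.5] [-22.4  18.6]
scene top z [-667.1   38.1  295.1]
  foot end 1 [-670.2    8.6   22.2]
  foot end -1 [-604.3   19.    26.2]
  top u,v range [-24.5  23.6] [-23.7  17.1]
b foot 300 422.8 122.2 [94.6 57.2] 8.6 z [0.038  0.0427 0.0456]
b top 566 422.0 121.1 [64.  53.7] 7.9 z [0.0588 0.0651 0.0681]
t 13.12 pos [ 0.5357 -0.1666  0.1259] yaw 3.43 F [ 1.1  0.1 -1. ] open 0.0798 q [-0.32  0.37  1.73 -0.    1.04  1.19]
  -> t [-1.484  0.026 -0.473] spin -0.0254
```

Pack_c is seated: both foot ends are at about 20.5 and the top is at 42. Back to the stack for pack_b.

>>> jog_arm([
  {"tx": -0.15,"ty": 0,"tz": -0.05,"spin": 0,"gripper": 1},
  {"tx": -0.35,"ty": 0,"tz": -0.11,"spin": 0,"gripper": 1},
  {"tx": -0.55,"ty": 0,"tz": -0.17,"spin": 0,"gripper": 1},
  {"tx": -0.74,"ty": 0,"tz": -0.23,"spin": 0,"gripper": 1},
  {"tx": -0.93,"ty": 0,"tz": -0.3,"spin": 0,"gripper": 1},
])

```text
time: 13.53
tool_pos: [0.4642, 0.0174, 0.1222]
ee_rot: [-1.237, 1.166, -1.165]
wrist_force: [1.0, 1.0, 0.3]
opening: 0.0913
```

>>> jog_arm([
  {"tx": -0.2,"ty": 0,"tz": -0.06,"spin": -0.025,"gripper": 1},
  {"tx": -0.38,"ty": 0,"tz": -0.12,"spin": -0.025,"gripper": 1},
  {"tx": -0.5,"ty": 0,"tz": -0.16,"spin": -0.025,"gripper": 1},
  {"tx": -0.55,"ty": 0.02,"tz": -0.17,"spin": -0.025,"gripper": 1},
  {"tx": -0.55,"ty": 0.02,"tz": -0.17,"spin": -0.025,"gripper": 1},
])

```text
time: 13.95
tool_pos: [0.4235, 0.1251, 0.1179]
ee_rot: [-1.275, 1.105, -1.103]
wrist_force: [0.1, -0.9, -0.4]
opening: 0.0913
```

>>> jog_arm([
  {"tx": 0,"ty": 0,"tz": 0,"spin": 0,"gripper": 1},
  {"tx": 0,"ty": 0,"tz": 0,"spin": 0,"gripper": 1},
])

```text
time: 14.12
tool_pos: [0.425, 0.1227, 0.1186]
ee_rot: [-1.272, 1.107, -1.107]
wrist_force: [0.1, -0.2, -0.0]
opening: 0.0911
```

```bash
python3 -c "
from h import *
P=cam('wrist')['w'].reshape(-1,3);P=P[np.isfinite(P[:,2])]
rect(P,(.424,.124),.08,.058,.075,'b top')
rect(P,(.424,.124),.08,.037,.046,'b foot')
rect(P,(.424,.124),.07,.005,.013,'a foot')
go(.4235,.1235,.045,8)
"
```

```text
b top 6875 423.7 123.7 [62. 54.] 7.8 z [0.0614 0.0642 0.0656]
b foot 2483 423.5 124.0 [93.9 57. ] 7.7 z [0.0393 0.0422 0.0437]
a foot 1326 423.6 123.9 [107.3  68. ] 5.4 z [0.0073 0.0102 0.0116]
t 14.17 pos [0.4251 0.1225 0.1187] yaw 7.86 F [0.2 0.3 0.7] open 0.091 q [ 0.26  0.2   2.   -0.    0.94  1.69]
  -> t [-0.006  0.369 -0.007] spin -0.0008
```

>>> jog_arm([
  {"tx": -0.008,"ty": 0.12,"tz": -0.006,"spin": 0,"gripper": 1},
  {"tx": -0.008,"ty": 0.22,"tz": -0.006,"spin": 0,"gripper": 1},
  {"tx": -0.008,"ty": 0.3,"tz": -0.006,"spin": 0,"gripper": 1},
  {"tx": -0.008,"ty": 0.35,"tz": -0.006,"spin": 0,"gripper": 1},
  {"tx": -0.008,"ty": 0.366,"tz": -0.006,"spin": 0,"gripper": 0.4},
], newtons=40)

```text
time: 14.58
tool_pos: [0.4225, 0.1235, 0.0442]
ee_rot: [-1.274, 1.11, -1.107]
wrist_force: [-0.5, -0.8, 0.5]
opening: 0.0871
```

>>> jog_arm([
  {"tx": 0,"ty": 0,"tz": 0,"spin": 0,"gripper": -1},
  {"tx": 0,"ty": 0,"tz": 0,"spin": 0,"gripper": -1},
  {"tx": 0,"ty": 0,"tz": 0,"spin": 0,"gripper": -1},
  {"tx": 0,"ty": 0,"tz": 0,"spin": 0,"gripper": -1},
  {"tx": 0,"ty": 0,"tz": 0,"spin": 0,"gripper": -1},
])

```text
time: 15.0
tool_pos: [0.4235, 0.125, 0.0463]
ee_rot: [-1.271, 1.105, -1.107]
wrist_force: [0.4, -2.3, 0.8]
opening: 0.0542
```

>>> jog_arm([
  {"tx": 0,"ty": 0,"tz": 0,"spin": 0,"gripper": -1},
  {"tx": 0,"ty": 0,"tz": 0,"spin": 0,"gripper": -1},
])

```text
time: 15.17
tool_pos: [0.4235, 0.1249, 0.0463]
ee_rot: [-1.271, 1.105, -1.107]
wrist_force: [1.1, -1.9, 4.6]
opening: 0.0528
```

>>> jog_arm([
  {"tx": 0,"ty": -0.02,"tz": 0,"spin": 0,"gripper": -1},
  {"tx": 0,"ty": -0.07,"tz": 0,"spin": 0,"gripper": -1},
  {"tx": 0,"ty": -0.15,"tz": 0,"spin": 0,"gripper": -1},
  {"tx": 0,"ty": -0.23,"tz": 0,"spin": 0,"gripper": -1},
  {"tx": 0,"ty": -0.25,"tz": 0,"spin": 0,"gripper": -1},
])

```text
time: 15.58
tool_pos: [0.424, 0.1255, 0.0974]
ee_rot: [-1.269, 1.104, -1.107]
wrist_force: [1.4, 0.3, -2.7]
opening: 0.0528
```

```bash
python3 -c "
from h import *
go(.6165,.1955,.09,-5.4)
"
```

```text
t 15.58 pos [0.424  0.1255 0.0974] yaw 7.95 F [ 1.4  0.3 -2.7] open 0.0528 q [0.26 0.23 2.03 0.   0.88 1.69]
  -> t [-0.213  0.041  1.002] spin 0.0742
```

>>> jog_arm([
  {"tx": -0.03,"ty": 0,"tz": 0.12,"spin": 0.02,"gripper": -1},
  {"tx": -0.07,"ty": 0,"tz": 0.32,"spin": 0.04,"gripper": -1},
  {"tx": -0.11,"ty": 0,"tz": 0.52,"spin": 0.06,"gripper": -1},
  {"tx": -0.16,"ty": 0,"tz": 0.72,"spin": 0.074,"gripper": -1},
  {"tx": -0.2,"ty": 0,"tz": 0.88,"spin": 0.074,"gripper": -1},
])

```text
time: 16.0
tool_pos: [0.594, 0.19, 0.0947]
ee_rot: [-1.162, 1.279, -1.279]
wrist_force: [1.4, 0.3, -3.0]
opening: 0.0527
```

>>> jog_arm([
  {"tx": 0,"ty": 0.02,"tz": 0.08,"spin": 0,"gripper": -1},
  {"tx": 0.01,"ty": 0.03,"tz": 0.12,"spin": 0,"gripper": -1},
  {"tx": 0.01,"ty": 0.03,"tz": 0.12,"spin": 0,"gripper": -1},
  {"tx": 0.01,"ty": 0.03,"tz": 0.12,"spin": 0,"gripper": -1},
  {"tx": 0.01,"ty": 0.03,"tz": 0.12,"spin": 0,"gripper": -1},
])

```text
time: 16.42
tool_pos: [0.6136, 0.1842, 0.0893]
ee_rot: [-1.166, 1.28, -1.278]
wrist_force: [-0.2, 0.2, -2.7]
opening: 0.0528
```

```bash
python3 -c "
from h import *
c=np.array([.6175,.196])
go(*c,.09,-5.4); place('b',c,-5.4)
"
```

```text
t 16.42 pos [0.6136 0.1842 0.0893] yaw -5.39 F [-0.2  0.2 -2.7] open 0.0528 q [0.27 0.52 1.58 0.   1.05 1.94]
  -> t [-0.061 -0.003  0.014] spin 0.0
cradle base 3706 u [-16.9  51.6] v [-41.4  44.4] | front err -28.4 mid v 1.5 width 85.7 exp 89
tower 2815 u [56.4 80.8] v [-19.4  20.6] | front err 0.8 mid v 0.6 width 40.0 exp 0
pack foot 3091 u [30.1 44. ] v [-35.9  15.1] | front err -3.0 mid v -10.4 width 51.0 exp 57
cradle front angle 5753 685.2 190.1 [85.1 25.9] 84.8 z [0.0237 0.0371 0.0463]
foot angle 3091 653.5 182.3 [52.5 14.2] 84.6 z [0.0795 0.085  0.0864]
```

>>> jog_arm([
  {"tx": -0.03,"ty": 0,"tz": 0.016,"spin": 0,"gripper": -1},
  {"tx": -0.063,"ty": 0,"tz": 0.016,"spin": 0,"gripper": -1},
  {"tx": -0.063,"ty": 0,"tz": 0.016,"spin": 0,"gripper": -1},
  {"tx": -0.063,"ty": 0,"tz": 0.016,"spin": 0,"gripper": -1},
], newtons=60)

```text
time: 16.8
tool_pos: [0.6197, 0.1976, 0.09]
ee_rot: [-1.164, 1.277, -1.277]
wrist_force: [-1.0, -1.4, -2.4]
opening: 0.0524
```

```bash
python3 -c "
from h import *
c=np.array([.6175,.196])
go(*c,.09,-5.4); place('b',c,-5.4)
"
```

```text
t 16.8 pos [0.6197 0.1976 0.09  ] yaw -5.32 F [-1.  -1.4 -2.4] open 0.0524 q [ 0.29  0.53  1.55 -0.    1.06  1.95]
  -> t [ 0.009 -0.    -0.01 ] spin 0.0005
cradle base 1922 u [-7.5 51.7] v [-44.6  44.7] | front err -28.3 mid v 0.0 width 89.3 exp 89
tower 2711 u [56.4 80.7] v [-19.6  20.7] | front err 0.7 mid v 0.6 width 40.3 exp 0
pack foot 4115 u [31.9 48.8] v [-26.2  29.1] | front err 1.8 mid v 1.4 width 55.3 exp 57
cradle front angle 5562 685.1 190.1 [85.  25.7] 84.6 z [0.0232 0.0368 0.0462]
foot angle 4115 657.0 193.7 [57.  18.9] 84.5 z [0.0806 0.0858 0.0896]
```

>>> jog_arm([
  {"tx": 0.005,"ty": 0.05,"tz": -0.005,"spin": 0,"gripper": -1},
  {"tx": 0.005,"ty": 0.1,"tz": -0.005,"spin": 0,"gripper": -1},
  {"tx": 0.005,"ty": 0.14,"tz": -0.005,"spin": 0,"gripper": -1},
  {"tx": 0.005,"ty": 0.165,"tz": -0.005,"spin": 0,"gripper": -1},
  {"tx": 0.005,"ty": 0.165,"tz": -0.005,"spin": 0,"gripper": -1},
], newtons=60)

```text
time: 17.27
tool_pos: [0.6175, 0.1955, 0.0544]
ee_rot: [-1.167, 1.28, -1.277]
wrist_force: [-1.4, -0.3, -2.4]
opening: 0.0529
```

>>> jog_arm([
  {"tx": 0,"ty": 0.03,"tz": 0,"spin": 0,"gripper": -1},
  {"tx": 0,"ty": 0.06,"tz": 0,"spin": 0,"gripper": -1},
  {"tx": 0,"ty": 0.08,"tz": 0,"spin": 0,"gripper": -1},
  {"tx": 0,"ty": 0.1,"tz": 0,"spin": 0,"gripper": -1},
  {"tx": 0,"ty": 0.12,"tz": 0,"spin": 0,"gripper": -1},
])

```text
time: 17.68
tool_pos: [0.6213, 0.1967, 0.0352]
ee_rot: [-1.157, 1.274, -1.279]
wrist_force: [-0.1, 0.9, -0.8]
opening: 0.0525
```

>>> jog_arm([
  {"tx": 0,"ty": 0.02,"tz": 0,"spin": 0,"gripper": -1},
  {"tx": 0,"ty": 0.04,"tz": 0,"spin": 0,"gripper": -1},
  {"tx": 0,"ty": 0.05,"tz": 0,"spin": 0,"gripper": -1},
  {"tx": 0,"ty": 0.05,"tz": 0,"spin": 0,"gripper": -1},
])

```text
time: 18.02
tool_pos: [0.619, 0.1962, 0.0242]
ee_rot: [-1.162, 1.277, -1.278]
wrist_force: [-2.7, -0.9, 9.3]
opening: 0.053
```

>>> jog_arm([
  {"tx": 0,"ty": 0.01,"tz": 0,"spin": 0,"gripper": -1},
  {"tx": 0,"ty": 0.02,"tz": 0,"spin": 0,"gripper": -1},
  {"tx": 0,"ty": 0.02,"tz": 0,"spin": 0,"gripper": -1},
  {"tx": 0,"ty": 0.02,"tz": 0,"spin": 0,"gripper": -1},
])

```text
time: 18.35
tool_pos: [0.6191, 0.1962, 0.0242]
ee_rot: [-1.161, 1.276, -1.278]
wrist_force: [-8.9, -1.5, 29.8]
opening: 0.0526
```

>>> jog_arm([
  {"tx": 0,"ty": -0.025,"tz": 0,"spin": 0,"gripper": -1},
  {"tx": 0,"ty": -0.025,"tz": 0,"spin": 0,"gripper": 0.6},
  {"tx": 0,"ty": -0.025,"tz": 0,"spin": 0,"gripper": 0.6},
  {"tx": 0,"ty": -0.025,"tz": 0,"spin": 0,"gripper": 0.6},
  {"tx": 0,"ty": -0.025,"tz": 0,"spin": 0,"gripper": 0.6},
])

```text
time: 18.77
tool_pos: [0.6186, 0.196, 0.0229]
ee_rot: [-1.164, 1.278, -1.278]
wrist_force: [0.5, -0.0, 0.1]
opening: 0.0727
```

>>> jog_arm([
  {"tx": 0,"ty": -0.05,"tz": 0,"spin": 0,"gripper": 0.6},
  {"tx": 0,"ty": -0.15,"tz": 0,"spin": 0,"gripper": 0.6},
  {"tx": 0,"ty": -0.3,"tz": 0,"spin": 0,"gripper": 0.6},
  {"tx": 0,"ty": -0.4,"tz": -0.05,"spin": 0,"gripper": 1},
  {"tx": 0,"ty": -0.4,"tz": -0.15,"spin": 0,"gripper": 1},
])

```text
time: 19.18
tool_pos: [0.5938, 0.1998, 0.1091]
ee_rot: [-1.152, 1.272, -1.281]
wrist_force: [0.2, 1.0, 0.3]
opening: 0.0831
```

```bash
python3 -c "
from h import *
for n in('wrist','scene'):
    P=cam(n)['w'].reshape(-1,3);P=P[np.isfinite(P[:,2])]
    packz(P,np.array([.6175,.196]),-5.4,62,53,n)
rect(P,(.424,.124),.08,.026,.036,'a top')
go(.4236,.1239,.09,5.4)
"
```

```text
wrist top z [ 41.8 206.3 227.8]
  foot end 1 [19.4 20.3 21.2]
  foot end -1 [19.6 20.5 22.1]
  top u,v range [-28.5  31.6] [-26.2  25.5]
scene top z [35.2 43.2 45.6]
  foot end 1 [18.9 21.9 37.2]
  foot end -1 [-669.5   21.    22.9]
  top u,v range [-31.4  30.2] [-28.7  23.2]
a top 779 422.0 122.5 [76.5 64.8] 6.0 z [0.0274 0.033  0.0354]
t 19.28 pos [0.5873 0.1991 0.1054] yaw -5.33 F [-0.6 -0.3  0.1] open 0.0903 q [0.31 0.47 1.61 0.   1.06 1.97]
  -> t [ 0.451  0.077 -0.78 ] spin -0.0596
```

Pack_b is seated. Next is pack_a.

>>> jog_arm([
  {"tx": 0.08,"ty": 0,"tz": -0.15,"spin": -0.02,"gripper": 1},
  {"tx": 0.18,"ty": 0,"tz": -0.32,"spin": -0.04,"gripper": 1},
  {"tx": 0.28,"ty": 0,"tz": -0.5,"spin": -0.06,"gripper": 1},
  {"tx": 0.38,"ty": 0,"tz": -0.66,"spin": -0.06,"gripper": 1},
  {"tx": 0.44,"ty": 0,"tz": -0.75,"spin": -0.06,"gripper": 1},
])

```text
time: 19.7
tool_pos: [0.4271, 0.1236, 0.103]
ee_rot: [-1.257, 1.142, -1.138]
wrist_force: [0.6, -0.4, -0.0]
opening: 0.0913
```

>>> jog_arm([
  {"tx": 0,"ty": 0,"tz": -0.02,"spin": 0,"gripper": 1},
  {"tx": 0,"ty": 0,"tz": -0.02,"spin": 0,"gripper": 1},
  {"tx": 0,"ty": 0,"tz": -0.02,"spin": 0,"gripper": 1},
  {"tx": 0,"ty": 0,"tz": -0.02,"spin": 0,"gripper": 1},
])

```text
time: 20.03
tool_pos: [0.4294, 0.1256, 0.1039]
ee_rot: [-1.251, 1.138, -1.14]
wrist_force: [-0.3, 0.8, 0.0]
opening: 0.0912
```

```bash
python3 -c "
from h import *
P=cam('wrist')['w'].reshape(-1,3);P=P[np.isfinite(P[:,2])]
rect(P,(.424,.124),.08,.026,.036,'a top')
rect(P,(.424,.124),.07,.006,.013,'a foot')
go(.4236,.1239,.0135,5.4)
"
```

```text
a top 8787 423.6 124.1 [75.6 65.3] 5.2 z [0.0298 0.0323 0.0337]
a foot 2586 423.3 124.0 [107.9  68.1] 5.2 z [0.0077 0.0102 0.0119]
t 20.08 pos [0.4292 0.1255 0.1037] yaw 5.44 F [-0.8 -0.5  0.3] open 0.0911 q [ 0.26  0.23  2.01 -0.    0.9   1.73]
  -> t [ 0.006  0.451 -0.029] spin 0.0002
```

>>> jog_arm([
  {"tx": 0.005,"ty": 0.14,"tz": -0.03,"spin": 0.001,"gripper": 1},
  {"tx": 0.005,"ty": 0.28,"tz": -0.03,"spin": 0.001,"gripper": 1},
  {"tx": 0.005,"ty": 0.37,"tz": -0.03,"spin": 0.001,"gripper": 1},
  {"tx": 0.005,"ty": 0.42,"tz": -0.03,"spin": 0.001,"gripper": 1},
  {"tx": 0.005,"ty": 0.445,"tz": -0.03,"spin": 0.001,"gripper": 0.8},
], newtons=40)

```text
time: 20.5
tool_pos: [0.4215, 0.1235, 0.0129]
ee_rot: [-1.254, 1.143, -1.14]
wrist_force: [0.3, -0.1, 0.4]
opening: 0.0867
```

>>> jog_arm([
  {"tx": 0,"ty": 0,"tz": 0,"spin": 0,"gripper": -1},
  {"tx": 0,"ty": 0,"tz": 0,"spin": 0,"gripper": -1},
  {"tx": 0,"ty": 0,"tz": 0,"spin": 0,"gripper": -1},
  {"tx": 0,"ty": 0,"tz": 0,"spin": 0,"gripper": -1},
  {"tx": 0,"ty": 0,"tz": 0,"spin": 0,"gripper": -1},
])

```text
time: 20.92
tool_pos: [0.4224, 0.1237, 0.0154]
ee_rot: [-1.249, 1.14, -1.142]
wrist_force: [1.4, 0.6, 0.2]
opening: 0.064
```

>>> jog_arm([
  {"tx": 0,"ty": -0.02,"tz": 0,"spin": 0,"gripper": -1},
  {"tx": 0,"ty": -0.07,"tz": 0,"spin": 0,"gripper": -1},
  {"tx": 0,"ty": -0.15,"tz": 0,"spin": 0,"gripper": -1},
  {"tx": 0,"ty": -0.27,"tz": 0,"spin": 0,"gripper": -1},
  {"tx": 0,"ty": -0.4,"tz": 0,"spin": 0,"gripper": -1},
])

```text
time: 21.33
tool_pos: [0.4198, 0.1228, 0.0949]
ee_rot: [-1.255, 1.144, -1.14]
wrist_force: [0.3, 0.5, -3.1]
opening: 0.0638
```

```bash
python3 -c "
from h import *
go(.482,.383,.1,-1.5)
"
```

```text
t 21.33 pos [0.4198 0.1228 0.0949] yaw 5.25 F [ 0.3  0.5 -3.1] open 0.0638 q [ 0.26  0.23  2.04 -0.    0.88  1.74]
  -> t [-1.267 -0.028  0.429] spin 0.0375
```

>>> jog_arm([
  {"tx": -0.12,"ty": -0.03,"tz": 0.04,"spin": 0.01,"gripper": -1},
  {"tx": -0.3,"ty": -0.03,"tz": 0.1,"spin": 0.02,"gripper": -1},
  {"tx": -0.48,"ty": -0.03,"tz": 0.17,"spin": 0.03,"gripper": -1},
  {"tx": -0.66,"ty": -0.03,"tz": 0.23,"spin": 0.038,"gripper": -1},
  {"tx": -0.84,"ty": -0.03,"tz": 0.29,"spin": 0.038,"gripper": -1},
])

```text
time: 21.75
tool_pos: [0.4634, 0.2971, 0.1008]
ee_rot: [-1.197, 1.231, -1.231]
wrist_force: [0.7, -0.6, -2.7]
opening: 0.064
```

```bash
python3 -c "
from h import *
go(.482,.383,.095,-1.5)
"
```

```text
t 21.75 pos [0.4634 0.2971 0.1008] yaw -1.65 F [ 0.7 -0.6 -2.7] open 0.064 q [ 0.55  0.38  1.78 -0.    0.98  2.15]
  -> t [-0.432  0.028  0.081] spin -0.0009
```

>>> jog_arm([
  {"tx": -0.16,"ty": 0.02,"tz": 0.03,"spin": 0,"gripper": -1},
  {"tx": -0.3,"ty": 0.03,"tz": 0.06,"spin": 0,"gripper": -1},
  {"tx": -0.4,"ty": 0.03,"tz": 0.08,"spin": 0,"gripper": -1},
  {"tx": -0.41,"ty": 0.03,"tz": 0.08,"spin": 0,"gripper": -1},
  {"tx": -0.41,"ty": 0.03,"tz": 0.08,"spin": 0,"gripper": -1},
], newtons=60)

```text
time: 22.17
tool_pos: [0.4814, 0.378, 0.094]
ee_rot: [-1.199, 1.229, -1.229]
wrist_force: [1.1, -0.5, -4.1]
opening: 0.0635
```

>>> jog_arm([
  {"tx": 0,"ty": 0,"tz": 0,"spin": 0,"gripper": -1},
  {"tx": 0,"ty": 0,"tz": 0,"spin": 0,"gripper": -1},
])

```text
time: 22.33
tool_pos: [0.4815, 0.376, 0.0945]
ee_rot: [-1.198, 1.23, -1.231]
wrist_force: [-0.4, -0.5, -4.8]
opening: 0.0636
```

```bash
python3 -c "
from h import *
c=np.array([.482,.383])
go(*c,.095,-1.5); place('a',c,-1.5)
"
```

```text
t 22.33 pos [0.4815 0.376  0.0945] yaw -1.63 F [-0.4 -0.5 -4.8] open 0.0636 q [ 0.64  0.47  1.65 -0.    1.03  2.24]
  -> t [-0.035 -0.003  0.002] spin -0.0007
cradle base 2472 u [-12.3  97.9] v [-43.7  50.5] | front err 10.9 mid v 3.4 width 94.2 exp 100
tower 3136 u [63.8 87.8] v [-21.7  24. ] | front err 0.8 mid v 1.1 width 45.7 exp 0
pack foot 4882 u [38.  54.4] v [-40.5  25.4] | front err 0.4 mid v -7.5 width 65.9 exp 68
cradle front angle 6815 562.5 381.9 [96.3 36.8] 88.8 z [0.0134 0.0332 0.0462]
foot angle 4882 527.6 374.2 [68.1 17.6] 88.5 z [0.0851 0.0891 0.0938]
```

>>> jog_arm([
  {"tx": -0.02,"ty": 0,"tz": 0.002,"spin": 0,"gripper": -1},
  {"tx": -0.042,"ty": 0.03,"tz": 0.002,"spin": 0,"gripper": -1},
  {"tx": -0.042,"ty": 0.06,"tz": 0.002,"spin": 0,"gripper": -1},
  {"tx": -0.042,"ty": 0.06,"tz": 0.002,"spin": 0,"gripper": -1},
  {"tx": -0.042,"ty": 0.06,"tz": 0.002,"spin": 0,"gripper": -1},
])

```text
time: 22.8
tool_pos: [0.4822, 0.3854, 0.0818]
ee_rot: [-1.198, 1.23, -1.23]
wrist_force: [-0.3, -0.7, -3.5]
opening: 0.0634
```

```bash
python3 -c "
from h import *
c=np.array([.482,.383])
go(*c,.095,-1.5); place('a',c,-1.5)
"
```

```text
t 22.8 pos [0.4822 0.3854 0.0818] yaw -1.59 F [-0.3 -0.7 -3.5] open 0.0634 q [ 0.66  0.49  1.64 -0.    1.01  2.25]
  -> t [ 0.012 -0.066 -0.001] spin -0.0005
cradle base 1807 u [-4.  98.4] v [-49.7  50.5] | front err 11.4 mid v 0.4 width 100.2 exp 100
tower 3516 u [64.  87.8] v [-21.9  24.2] | front err 0.8 mid v 1.1 width 46.1 exp 0
pack foot 4877 u [38.5 54.9] v [-31.1  34.9] | front err 0.9 mid v 1.9 width 66.0 exp 68
cradle front angle 7624 562.5 382.0 [96.3 36.9] 88.5 z [0.0136 0.0333 0.0462]
foot angle 4877 528.2 383.6 [68.1 17.9] 88.5 z [0.0725 0.0764 0.081 ]
```

>>> jog_arm([
  {"tx": 0.005,"ty": 0.04,"tz": 0,"spin": 0,"gripper": -1},
  {"tx": 0.005,"ty": 0.08,"tz": 0,"spin": 0,"gripper": -1},
  {"tx": 0.005,"ty": 0.12,"tz": 0,"spin": 0,"gripper": -1},
  {"tx": 0.005,"ty": 0.12,"tz": 0,"spin": 0,"gripper": -1},
], newtons=60)

```text
time: 23.18
tool_pos: [0.4814, 0.3838, 0.0562]
ee_rot: [-1.201, 1.231, -1.23]
wrist_force: [-0.1, -0.4, -4.1]
opening: 0.0635
```

>>> jog_arm([
  {"tx": 0,"ty": 0.03,"tz": 0,"spin": 0,"gripper": -1},
  {"tx": 0,"ty": 0.06,"tz": 0,"spin": 0,"gripper": -1},
  {"tx": 0,"ty": 0.08,"tz": 0,"spin": 0,"gripper": -1},
  {"tx": 0,"ty": 0.1,"tz": 0,"spin": 0,"gripper": -1},
  {"tx": 0,"ty": 0.12,"tz": 0,"spin": 0,"gripper": -1},
])

```text
time: 23.6
tool_pos: [0.4847, 0.3862, 0.0369]
ee_rot: [-1.19, 1.227, -1.229]
wrist_force: [1.2, 0.4, -3.1]
opening: 0.0639
```

>>> jog_arm([
  {"tx": 0,"ty": 0.02,"tz": 0,"spin": 0,"gripper": -1},
  {"tx": 0,"ty": 0.035,"tz": 0,"spin": 0,"gripper": -1},
  {"tx": 0,"ty": 0.045,"tz": 0,"spin": 0,"gripper": -1},
  {"tx": 0,"ty": 0.045,"tz": 0,"spin": 0,"gripper": -1},
])

```text
time: 23.93
tool_pos: [0.4825, 0.3847, 0.0255]
ee_rot: [-1.197, 1.23, -1.23]
wrist_force: [-1.2, 0.5, -2.8]
opening: 0.0634
```

>>> jog_arm([
  {"tx": 0,"ty": 0.01,"tz": 0,"spin": 0,"gripper": -1},
  {"tx": 0,"ty": 0.02,"tz": 0,"spin": 0,"gripper": -1},
  {"tx": 0,"ty": 0.02,"tz": 0,"spin": 0,"gripper": -1},
  {"tx": 0,"ty": 0.02,"tz": 0,"spin": 0,"gripper": -1},
])

```text
time: 24.27
tool_pos: [0.4826, 0.3848, 0.0254]
ee_rot: [-1.195, 1.229, -1.23]
wrist_force: [-7.3, -4.1, 20.9]
opening: 0.0634
```

>>> jog_arm([
  {"tx": 0,"ty": -0.02,"tz": 0,"spin": 0,"gripper": -1},
  {"tx": 0,"ty": -0.02,"tz": 0,"spin": 0,"gripper": 0.8},
  {"tx": 0,"ty": -0.02,"tz": 0,"spin": 0,"gripper": 0.8},
  {"tx": 0,"ty": -0.02,"tz": 0,"spin": 0,"gripper": 0.8},
  {"tx": 0,"ty": -0.02,"tz": 0,"spin": 0,"gripper": 0.8},
])

```text
time: 24.68
tool_pos: [0.4828, 0.3849, 0.0254]
ee_rot: [-1.196, 1.23, -1.23]
wrist_force: [-0.5, 0.1, 0.0]
opening: 0.0817
```

>>> jog_arm([
  {"tx": 0,"ty": -0.05,"tz": 0,"spin": 0,"gripper": 0.8},
  {"tx": 0,"ty": -0.15,"tz": 0,"spin": 0,"gripper": 0.8},
  {"tx": 0,"ty": -0.3,"tz": 0,"spin": 0,"gripper": 0.8},
  {"tx": 0,"ty": -0.48,"tz": 0,"spin": 0,"gripper": 0.8},
  {"tx": 0,"ty": -0.66,"tz": 0,"spin": 0,"gripper": 0.8},
])

```text
time: 25.1
tool_pos: [0.4824, 0.3846, 0.1593]
ee_rot: [-1.197, 1.23, -1.23]
wrist_force: [1.6, 0.8, 0.1]
opening: 0.0819
```

>>> jog_arm([
  {"tx": 0.15,"ty": -0.15,"tz": -0.15,"spin": 0,"gripper": 0.8},
  {"tx": 0.3,"ty": -0.3,"tz": -0.3,"spin": 0,"gripper": 0.8},
  {"tx": 0.4,"ty": -0.4,"tz": -0.4,"spin": 0,"gripper": 0.8},
  {"tx": 0.4,"ty": -0.4,"tz": -0.4,"spin": 0,"gripper": 0.8},
  {"tx": 0.4,"ty": -0.4,"tz": -0.4,"spin": 0,"gripper": 0.8},
])

```text
time: 25.52
tool_pos: [0.3999, 0.3064, 0.2413]
ee_rot: [-1.19, 1.228, -1.23]
wrist_force: [0.7, 0.2, -0.0]
opening: 0.0822
```

```bash
python3 -c "
from h import *
D=dict(a=((.482,.384),-1.5,76,64),b=((.6175,.196),-5.4,62,53),c=((.5555,-.1635),3.4,48,42),d=((.618,.0225),3,34,31))
for n in('wrist','scene','top'):
    P=cam(n,n+'9')['w'].reshape(-1,3);P=P[np.isfinite(P[:,2])]
    for k,v in D.items(): packz(P,np.array(v[0]),*v[1:],n+' '+k)
    rect(P,(.372,.241),.05,.01,.06,'cast');rect(P,(.361,-.12),.08,.01,.06,'pend')
go(.4,.3,.2,0)
"
```

```text
wrist a top z [41.1 42.3 43.7]
  foot end 1 [19.3 20.3 21.4]
  foot end -1 [ 21.3 335.6 344. ]
  top u,v range [-35.9  38.3] [-31.7  30.7]
wrist b top z none
  foot end 1 none
  foot end -1 none
wrist c top z none
  foot end 1 none
  foot end -1 none
wrist d top z none
  foot end 1 none
  foot end -1 none
cast 1469 371.9 242.6 [45.2 38.6] 69.8 z [0.0133 0.0481 0.0512]
pend few
scene a top z [-681.4   42.8   45.1]
  foot end 1 [-682.8 -678.4   39.9]
  foot end -1 [ 19.9  21.7 362. ]
  top u,v range [-37.2  37.4] [-33.6  28.9]
scene b top z [35.7 43.3 45.3]
  foot end 1 [22.5 22.6 22.6]
  foot end -1 [-671.4   21.1   24.1]
  top u,v range [-31.1  30.7] [-25.8  23.1]
scene c top z [-667.2   36.    45. ]
  foot end 1 [-669.3 -325.7   22.7]
  foot end -1 [-612.6   16.1   23.1]
  top u,v range [-24.1  23.9] [-23.9  16.5]
scene d top z [23.7 42.8 45.4]
  foot end 1 [11.7 20.5 24.3]
  foot end -1 [19.1 22.1 36.8]
  top u,v range [-18.5  17. ] [-17.9  12.6]
cast 490 370.9 240.2 [45.9 39.7] 73.4 z [0.0122 0.0443 0.0528]
pend 1006 359.4 -120.9 [ 60.7 118.4] 84.7 z [0.0117 0.0343 0.0406]
top a top z [38.  41.9 45.8]
  foot end 1 [18.1 21.1 24.9]
  foot end -1 [16.9 20.  22.8]
  top u,v range [-35.9  38.2] [-32.9  29.5]
top b top z [38.4 42.4 46.3]
  foot end 1 [18.5 20.6 25.4]
  foot end -1 [17.8 20.7 22.6]
  top u,v range [-29.6  30.7] [-27.9  24.6]
top c top z [38.8 42.7 46.7]
  foot end 1 [19.1 21.1 23.9]
  foot end -1 [16.9 20.8 24.6]
  top u,v range [-21.9  23.7] [-23.4  18.3]
top d top z [39.  42.7 47.8]
  foot end 1 [17.2 21.7 25.3]
  foot end -1 [16.6 19.7 21.9]
  top u,v range [-16.5  17. ] [-17.4  12.4]
cast 207 372.1 240.7 [46.1 38.5] 70.0 z [0.0164 0.0464 0.0536]
pend 727 360.6 -119.9 [ 59.9 116.7] 84.1 z [0.0184 0.0341 0.0409]
t 25.67 pos [0.401  0.3076 0.2372] yaw -1.6 F [-0.1 -1.   0.3] open 0.082 q [0.63 0.19 1.68 0.   1.27 2.23]
  -> t [ 0.038  0.186 -0.004] spin -0.0089
```

View pics/scene9.png

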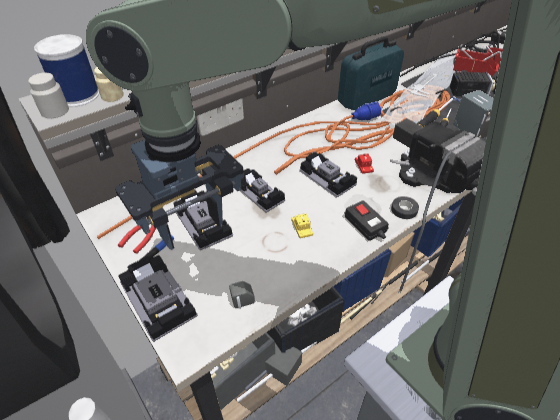

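All four packs are seated: a (158,290), b (203,222), d (262,187) and c (330,172). The casting and pendant have not moved, and the arm is clear.

```bash
python3 -c "
from h import *
print(workorder.hand_in())"
```

```text
the job is handed in; nothing more can be done
None
```

I took the stack apart in the order d, c, b, a, pressed each pack into the cradle of its own size, and handed the job in. The arm had used about 26 s of the 109 s; `hand_in` gives no verdict.

- **Pressing:** each pack stopped dead on the floor under a final push (a 21 N, b 30 N, c 42 N, d 37 N). The fingers then opened and the arm drew clear.
- **Seating:** in the last top-camera view every case top is at 42–43 mm and the foot ends at 20–22 mm (42 and 20 mm expected). All packs lie within about 3 mm of their cradle centres.
- **Bystanders:** the casting and the pendant are within about 2 mm of where they started. The red and yellow look-alikes were left alone.
- **Disagreements:** some scene-camera and wrist-camera readings of the foot ends were unusable, because the arm and towers hid them or their depth was missing or stray. The scene camera also put the pack centres up to 4 mm to one side. I relied on the top and wrist readings there; no check failed.

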